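# Lock the hand mirror under its keeper bar

### The arm

A 6-joint arm with a two-finger parallel gripper is mounted at the origin on the work surface. World frame = base frame: x ahead of the robot, y to its left, z up, the work surface at z = 0. Lengths are in m, angles in rad, forces in N, time in s.
With the tool pointing down it reaches from about 0.35 to 0.975 m from the base axis. Payload 7.1 kg.
Tool frame: the origin (TCP) lies on the centre line of the jaws, within the pads' length; the fingertips stand 19 mm ahead of it and the grasp point (between the pads) is the TCP (manip.finger_overhang is the distance from the TCP to the fingertips, in m); z points along the fingers, y is the direction in which the jaws open and shut (so a half turn about z gives the same grasp; the last joint's range is limited). The gripper opens to 88 mm and grips with 3 to 60 N. Pads are 20 mm wide; open, the fingers measure 115 mm over their backs; the gripper's body (75 mm by 178 mm) begins 61 mm behind the grasp point.
Start: joints at [1.207, 0.423, 1.63, -0, 1.089, -0.019], TCP at [0.211, 0.588, 0.202] pointing down, gripper open.
Joint ranges: [-3, 3], [-0.9, 2.11], [0.09, 2.58], [-1.31, 4.45], [0.11, 2.69], [-2.54, 2.54]. Speed limits (rad/s): [2.39, 2.39, 3.01, 3.14, 3.14, 3.14].

### API

Orientations are given as a rotation vector (axis times angle).
In Python, from cell import manip gives the robot as it stands.
- The arm moves only by the tool step_arm, never from a script. Its argument "steps" is a list that holds one entry, the list of rows, each a list of 7 numbers: the shift along the tool's x, y, z in m, then the turn, a rotation vector about the tool's x, y, z in degrees, then the closure, from 0 (fully open) to 1 (shut). A call has exactly 10 rows; each row is the pose to reach, as a shift and turn from the pose commanded when the call began, along the tool's axes at that moment; what a row does not reach only later rows make up. A row lasts 1/12 s, in which the tool goes at most 41.7 mm and 7.16 degrees, less where a joint would pass 70% of its speed; a pose out of reach is approached as far as the arm can. A call with a gripper value outside its range is refused whole. The fingers move at their own pace and stop on an object; "newtons" is the grip in N (left out, the last holds). Time passes only in rows, so rows that repeat a pose let the fingers close, or fill a call up. It gives the time, the measured TCP pose, the force and the opening at its end, in the units of the state.
- manip.sense(): the state, without advancing time (a new reading comes with each control period).
- manip.capture(name): name is "scene" or "top"; returns a dict with "image" (400x640x3 uint8, red, green, blue), "vertical_fov" (degrees; the focal length in pixels is half the picture's height over the tangent of half this angle, whatever the lens; pixels are square), "cx", "cy" (the principal point, pixels), "distortion" ([k1, k2, p1, p2, k3] as OpenCV has them; the pictures are not rectified), "xyz" and "rotation" of the camera in the world. Camera axes: x right, y up, looking along -z (the intrinsics and any distortion apply to the point x, -y, -z); pixel columns grow to the right and rows downward; lengths in m; the calibration is good to about 2 mm. A picture is of the moment at which its call begins. There is no depth.
- manip.hand_in(): hands the job in, once; it reports no verdict.
Trained networks look in the newest picture that a camera, given by its name, has taken for a name from the list of things; names that differ only in an ending like _2 or _b are one class to them, and where a whole thing is asked for, a point or a joint stands for the part that bears it (a point fixed in the world has none). Each returns a list of dicts, best first, with "conf" (0 to 1); they miss things now and then, are a little off and sometimes report something else, mostly with a low value. They report only what shows in the picture. A call takes as long as a camera call.
- manip.look_for(camera, target): "pixel" ([row, column] in pixels, amid what is visible of it).
- manip.regions_of(camera, target): "mask" (400x640 bool, what is visible of it) and "pixel" ([row, column] in pixels, amid what is visible of it).
The state is a dict: "t": time; "joint_positions": joint angles; "qd": joint speeds; "tau": joint torques, N m; "tcp_pos": TCP position; "tool_rot": TCP orientation; "ft_force": force on the tool from outside, world axes, zero at the start; "ft_torque": the same for the moment, N m; "opening": opening from 0.0 (shut) to 1.0 (fully open).
Only numpy, scipy, OpenCV 4.12 (cv2) and the standard library are available. Lean on these libraries where they do the work, as an engineer would, in place of code of your own. Each camera call takes 0.05 s, during which the arm holds its last target.

### The job

Only the end of the hand mirror's handle sticks out from under the low wooden riser: draw the mirror out, set it down on the shelf top, then take it afresh and lay it flat in its blue cradle, handle end between the two tall cheeks, first swinging the orange keeper bar aside if it is in the way. Then swing the keeper bar shut over the handle until it snaps fully home behind its detent pin, and let go. Leave the cream tube, pacifier box, jar and thermometer where they are.

Things in the scene. Friction and masses are not known exactly. Their poses are not given: they have to be found in the camera images.
- mirror: Aluminium hand mirror lying glass up, 195 mm long, 14 mm thick, 0.16 kg: round head 80 mm across, straight handle 18 mm wide. Origin under the head's centre; -x runs along the handle to its end at x = -155 mm; z up. Starts on the shelf top (z = 0), head hidden under the riser, last 45 to 57 mm of the handle out of its mouth. Centre of mass near x = -40 mm.
- riser: Fixed low wooden riser (a little bridge shelf), 132 mm (x) by 160 mm (y), 42 mm high. Origin under its centre. Its only open side, the mouth, is at y = +80 mm and faces its +y; inside it is 120 mm wide (x), 34 mm high, with a back wall at y = -74 mm.
- cradle: Fixed blue cradle, base plate 10 mm thick (x -165 to +50, y +-54 mm). Origin on the shelf top under the place of the mirror's head centre; axes parallel to the seated mirror's (handle to -x). Low rails (tops at z = 22 mm, inner faces y = +-45, x = -25 to 25) flank the head, a low stop stands at x = 44.5. A cross piece at x = -96 to -60 reaches y = +-100.
- cradle_dock (a point): Middle of the handle-end dock, at base plate height (cradle x = -134.5, y = 0, z = 10 mm). Two tall cheeks, inner faces at cradle y = +-13 mm, x = -159 to -110, tops at z = 40 mm, and an end wall at x = -159: no room for fingers there. The seated handle is free between cradle x = -110 and -40 mm.
- detent (a point): Top of the steel detent pin when up (cradle x = -66.5, y = 66, z = 31.5 mm; it can sink 6 mm), on a grey post (cradle x = -94 to -57, y = 57 to 75, top 26 mm) with a 40 mm high stop at the post's -x end.
- keeper (a joint): Angle of the orange keeper bar on its upright hinge, rad. 0 = shut; grows to 1.6 as it swings level, clockwise from above: from the hinge it points along (sin q, cos q) in cradle x, y. Stays where left; starts at 0.7 to 1.5. Below about 1.3 it covers the head's seat. At about 0.18 it meets the detent pin; some 6 to 8 N at the knob push it past, and it then stays at 0 to 0.01.
- keeper_hinge (a point): Point on the keeper bar's hinge axis, 33 mm above the shelf top (mid-thickness of the bar); fixed to the cradle at x = -80, y = -85 mm.
- keeper_knob (a point): Point on the axis of the round upright knob, 16 mm in diameter, at the free end of the bar, 169 mm from the hinge axis. The bar is 14 mm wide, its underside at z = 28 mm (the seated mirror's top is at 24 mm), its top at 38 mm; the knob rises from 38 to 78 mm and this point lies at 58 mm.
- tube: Closed green cream tube standing on its white cap, 44 to 48 mm across, 122 mm tall; origin under its centre. Stands beside the lane in front of the riser's mouth, about 95 mm from the lane's middle line. Leave alone.
- pacifier_box: Blue pacifier box with a white snap lid, 60 by 60 mm, 53 mm tall; origin under its centre. Stands on the other side of that lane (the two may be swapped). Leave alone.
- jar: White round jar with yellow lid, 50 mm across, 80 mm tall; origin under its centre. Stands between riser and cradle. Leave alone.
- thermometer: Yellow plastic stick thermometer, 125 mm long, 24 mm wide, 14 mm thick, lying across the rear of the riser's top (its top then at 56 mm). Origin under the middle of its thick part. Leave alone. (A fixed grey bin, 170 mm tall, stands beyond x = 0.74 m.)

How it is judged:
By the outcome, as a careful person would: the job done as asked, in the order asked, and still so for the second after the job is handed in, with the robot touching nothing.
It also fails if it takes over 72 s, if anything falls off the work surface, if the arm or the gripper's body presses on something with over 40 N, if the wrist force passes 120 N, or if a joint passes its speed limit or range.

## Working session

There is one attempt and no reset: what is moved stays moved. The work goes in short steps, Python scripts to look and compute and a tool call to move; the robot and the scene stay as the last step left them, time stands still between calls to the robot, and variables do not carry over. Pictures are saved under pics/ and viewed, and the job is handed in when it is done.

Besides the shell and the picture viewer there is one more tool, called as name(argument=value, ...), one argument or row to a line, values as JSON. step_arm: Moves the arm, as the interface text tells. Its arguments: {"type":"object","properties":{"steps":{"type":"array","items":{"type":"array","items":{"type":"array","items":{"type":"number"}}}},"newtons":{"type":"number"}},"required":["steps"]}

```bash
ls; mkdir -p pics; cat > h.py <<'E'
from cell import manip
import numpy as np, cv2
def cap(n):
    c=manip.capture(n); return c
def K(c):
    h=c["image"].shape[0]; f=h/2/np.tan(np.radians(c["vertical_fov"])/2)
    return np.array([[f,0,c["cx"]],[0,f,c["cy"]],[0,0,1.]]),np.array(c["distortion"],float)
def R(c):
    r=np.array(c["rotation"],float)
    return r if r.shape==(3,3) else cv2.Rodrigues(r)[0]
def ray(c,px):
    k,d=K(c); u=cv2.undistortPoints(np.array([[[px[1],px[0]]]],float),k,d)[0,0]
    return R(c)@np.array([u[0],-u[1],-1.])
def at_z(c,px,z):
    r=ray(c,px); o=np.array(c["xyz"]); return o+r*(z-o[2])/r[2]
def proj(c,P):
    P=np.atleast_2d(P); q=(P-np.array(c["xyz"]))@R(c); q=q*np.array([1,-1,-1])
    k,d=K(c); p=cv2.projectPoints(q,np.zeros(3),np.zeros(3),k,d)[0][:,0]; return p[:,::-1]
def save(c,n): cv2.imwrite("pics/"+n+".png",c["image"][:,:,::-1])
E
python3 - <<'E'
from h import *
for n in("scene","top"):
    c=cap(n); save(c,n+"0"); print(n,c["xyz"],np.round(R(c),3).tolist(),c["vertical_fov"],c["distortion"],c["cx"],c["cy"])
    for t in["mirror","riser","cradle","cradle_dock","detent","keeper","keeper_hinge","keeper_knob","tube","pacifier_box","jar","thermometer"]:
        try:
            for d in manip.look_for(n,t)[:2]: print(t,np.round(d["pixel"],1),round(d["conf"],2))
        except Exception as e: print(t,e)
print(manip.sense())
E
```

```text
pics
scene [ 1.3027122  -0.86238111  0.75987999] [[0.707, -0.373, 0.601], [0.707, 0.392, -0.589], [-0.016, 0.841, 0.54]] 44.70844880459883 [-0.05200411  0.          0.          0.          0.        ] 317.9744609703703 199.0889014694142
mirror [259.5 247. ] 0.64
riser [280.3 206.6] 0.61
cradle [177.  383.1] 0.71
cradle_dock [172.8 379. ] 0.95
cradle_dock [231.  227.1] 0.66
detent [174.1 381.4] 0.61
keeper_hinge [174.8 378.4] 0.81
keeper_knob [180.8 392.1] 0.9
tube [245.2 288.6] 0.86
pacifier_box [229.6 226.3] 0.98
pacifier_box [173.4 381.9] 0.21
jar [204.3 342.7] 0.69
jar [179.1 386.8] 0.22
thermometer [279.5 194.4] 0.81
top [ 0.3166247  -0.09260141  1.09598525] [[-0.081, 0.974, -0.211], [-0.997, -0.079, 0.018], [0.001, 0.211, 0.977]] 45.645207706830234 [-0.06618947  0.          0.          0.          0.        ] 317.41829117717117 199.33264849392893
mirror [196.7 421.7] 0.59
mirror [231.1 183.1] 0.17
riser [192.6 467.3] 0.81
cradle [231.6 184.2] 0.69
cradle_dock [235.6 188.7] 0.95
detent [230.2 184.8] 0.95
detent [245.  416.4] 0.44
keeper [205.8 199.6] 0.82
keeper_hinge [234.3 184.
[... 173 characters left out ...]
jar [196.5 464.5] 0.28
thermometer [190.2 489.3] 0.66
{'t': 1.3, 'joint_positions': array([ 1.20698401e+00,  4.23122057e-01,  1.62990870e+00,  1.98832236e-05,
        1.08858828e+00, -1.89993855e-02]), 'qd': array([-0.00053104,  0.00019321,  0.00080614, -0.00106398,  0.00045092,
        0.00019631]), 'tau': array([ 4.49132876e-04, -5.44573367e+01, -2.74045694e+01,  6.44497667e-02,
        1.67234178e-02, -6.16718785e-05]), 'tcp_pos': array([0.21122566, 0.58820358, 0.20235785]), 'tool_rot': array([-5.38962073e-01, -3.09499339e+00,  3.54179136e-05]), 'ft_force': array([0.70986142, 0.27200746, 0.37570528]), 'ft_torque': array([0.04310394, 0.01925355, 0.02077838]), 'opening': 0.9999186925912366}
```

View pics.

View pics/scene0.png

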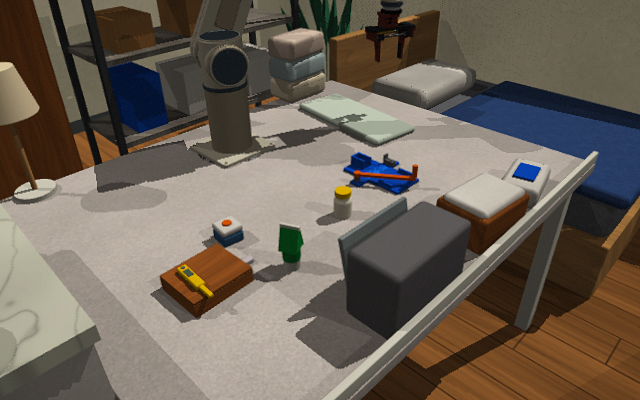

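View pics/top0.png

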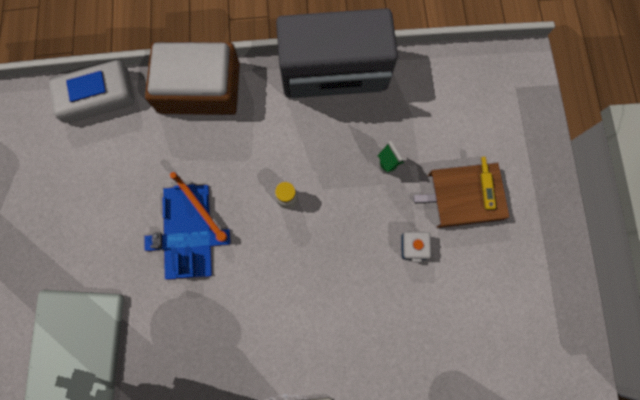

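```bash
python3 - <<'E'
import cv2
t=cv2.imread("pics/top0.png"); s=cv2.imread("pics/scene0.png")
cv2.imwrite("pics/z1.png",cv2.resize(t[160:290,130:260],None,fx=4.5,fy=4.5,interpolation=cv2.INTER_CUBIC))
cv2.imwrite("pics/z2.png",cv2.resize(t[135:270,370:520],None,fx=4,fy=4,interpolation=cv2.INTER_CUBIC))
cv2.imwrite("pics/z3.png",cv2.resize(s[140:200,330:430],None,fx=7,fy=7,interpolation=cv2.INTER_CUBIC))
cv2.imwrite("pics/z4.png",cv2.resize(s[205:320,150:320],None,fx=4.5,fy=4.5,interpolation=cv2.INTER_CUBIC))
E
```

```text
(no output)
```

View pics/z1.png

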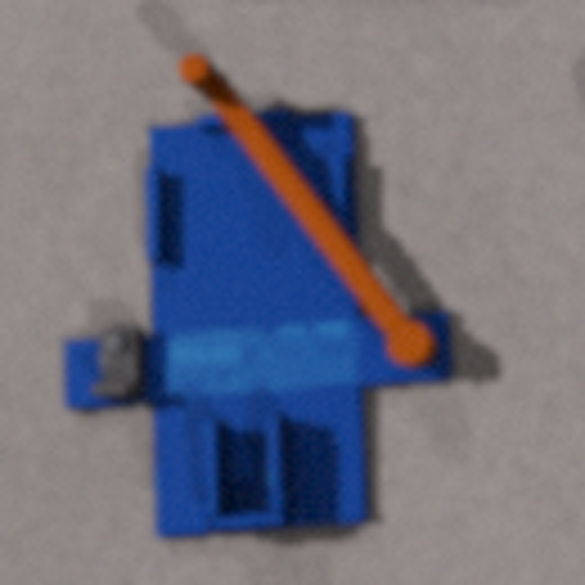

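View pics/z2.png

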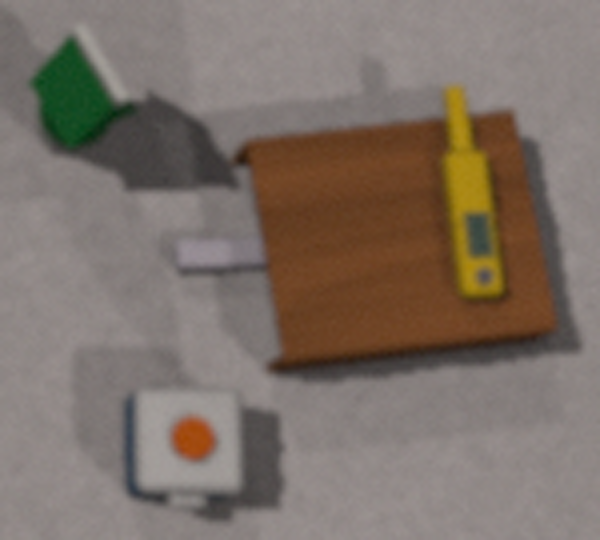

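View pics/z3.png

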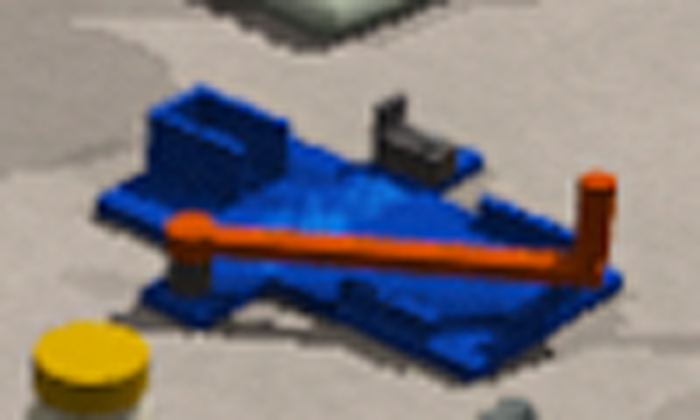

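View pics/z4.png

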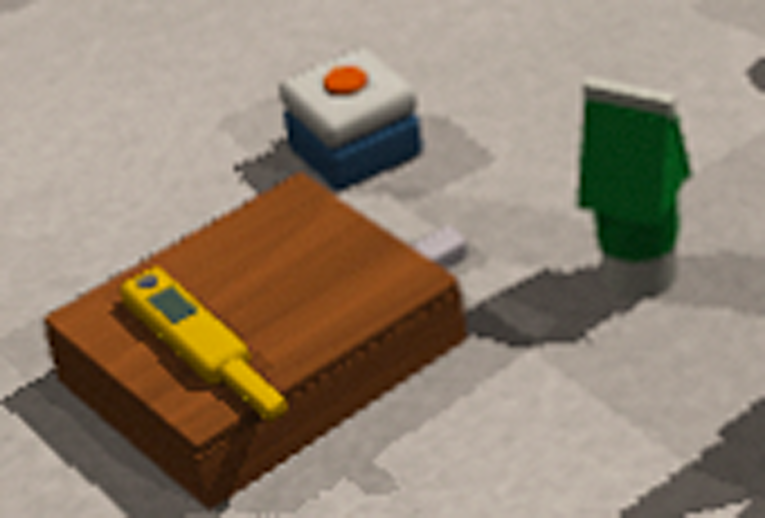

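```bash
cat > fit.py <<'E'
from h import *
from scipy.optimize import least_squares
ct=cap("top"); cs=cap("scene")
def T(c,r,s,r0,c0): return [(r+.5)/s-.5+r0,(c+.5)/s-.5+c0]
def loc(p,q): 
    c,s=np.cos(p[2]),np.sin(p[2]); x,y,z=q
    return np.array([p[0]+c*x-s*y,p[1]+s*x+c*y,z])
top=[((128,152),(50,54,10)),((112,353),(50,-54,10)),((535,158),(-165,54,10)),((522,368),(-165,-54,10)),((342,66),(-60,100,10)),((408,66),(-96,100,10)),((313,450),(-60,-100,10)),((380,450),(-96,-100,10))]
sc=[((212,95),(-165,-54,10)),((372,465),(50,-54,10)),((275,622),(50,54,10)),((155,485),(-60,100,10)),((290,143),(-96,-100,10)),((318,205),(-60,-100,10))]
def res(p,verbose=0):
    o=[]
    for L,c,f in((top,ct,(4.5,160,130)),(sc,cs,(7,140,330))):
        for px,q in L:
            e=proj(c,loc(p,np.array(q)/1000.))[0]-T(c,*px,*f); o+=list(e)
    k=loc(p,np.array([-.080,-.085,.058]))+0.169*np.array([np.sin(p[3]+p[2]*-1),np.cos(p[3]-p[2]),0]); 
    k[2]=.078
    o+=list(proj(ct,k)[0]-T(ct,66,194,4.5,160,130)); o+=list(proj(cs,k)[0]-T(cs,182,597,7,140,330))
    return np.array(o)
for L,n in(((top),"t"),((top+sc),"both")):
    r=least_squares(res,[.3,.3,0,.7],loss="soft_l1")
print("cradle",r.x,np.round(res(r.x).reshape(-1,2),1).tolist())
# riser
# zoom2: s=4,r0=135,c0=370 ; scene z4 s=4.5,r0=205,c0=150
rt=[((145,250),(66,80,42)),((365,283),(-66,80,42)),((112,514),(66,-80,42)),((330,553),(-66,-80,42))]
rs=[((175,303),(-66,80,42)),((322,47),(-66,-80,42)),((445,200),(66,-80,42)),((280,462),(66,80,42))]
def rr(p):
    o=[]
    for L,c,f in((rt,ct,(4,135,370)),(rs,cs,(4.5,205,150))):
        for px,q in L: o+=list(proj(c,loc(p,np.array(q)/1000.))[0]-T(c,*px,*f))
    return np.array(o)
r2=least_squares(rr,[.4,-.3,0],loss="soft_l1"); print("riser",r2.x,np.round(rr(r2.x).reshape(-1,2),1).tolist())
for n,px in(("end upper",(238,177)),("end lower",(270,180)),("mouth upper",(236,262)),("mouth lower",(268,268))):
    print(n,at_z(ct,T(ct,*px,4,135,370),.014)[:2])
print("box",at_z(ct,T(ct,440,190,4,135,370),.053),"jar",at_z(ct,[192,286],.08))
print("tube base sc", at_z(cs,T(cs,290,640,4.5,205,150),0.0), "top",at_z(ct,T(ct,62,100,4,135,370),.122))
E
python3 fit.py
```

```text
Traceback (most recent call last):
  File "fit.py", line 20, in <module>
    r=least_squares(res,[.3,.3,0,.7],loss="soft_l1")
  File "fit.py", line 14, in res
    e=proj(c,loc(p,np.array(q)/1000.))[0]-T(c,*px,*f); o+=list(e)
                                          ~^^^^^^^^^^
TypeError: T() takes 5 positional arguments but 6 were given
```

```bash
sed -i 's/def T(c,r,s,r0,c0): return \[(r+.5)\/s-.5+r0,(c+.5)/def T(_,r,c,s,r0,c0): return [(r+.5)\/s-.5+r0,(c+.5)/' fit.py; python3 fit.py
```

```text
cradle [ 0.55855901  0.19530337 -0.00133995  0.97562477] [[-0.6, -0.3], [-0.6, 0.3], [0.6, -0.4], [-0.0, 0.1], [-0.7, -0.2], [0.1, -0.1], [-0.8, 0.0], [-0.2, 0.7], [-2.6, -0.6], [-0.7, 1.0], [-0.4, 0.2], [-0.3, -0.1], [-0.8, -0.9], [-0.5, -0.8], [0.1, 0.4], [-0.6, -0.1]]
riser [ 0.53056706 -0.46134519  0.03415217] [[-1.8, -1.2], [-0.7, 0.1], [-0.9, -0.2], [-0.1, 1.2], [-1.8, -0.2], [-1.8, -0.9], [-0.4, -0.6], [-1.2, 0.0]]
end upper [ 0.54392752 -0.33859856]
end lower [ 0.52477286 -0.33798394]
mouth upper [ 0.54109578 -0.38874387]
mouth lower [ 0.52177715 -0.38971136]
box [ 0.42156936 -0.32291138  0.053     ] jar [ 0.55745728 -0.04383811  0.08      ]
tube base sc [ 6.29611763e-01 -2.93142080e-01 -1.11022302e-16] top [ 0.62096285 -0.28471743  0.122     ]
```

```bash
cat > go.py <<'E'
import sys
from cell import manip
import numpy as np
from scipy.spatial.transform import Rotation as Ro
# usage: go.py x y z alpha_deg : tool y at angle alpha, pointing down -> shift,turn in current tool axes
def plan(x,y,z,a,s=None):
    s=s or manip.sense(); R0=Ro.from_rotvec(s["tool_rot"]); a=np.radians(a)
    yv=np.array([np.cos(a),np.sin(a),0]); zv=np.array([0,0,-1.]); xv=np.cross(yv,zv)
    R1=Ro.from_matrix(np.c_[xv,yv,zv])
    return R0.inv().apply(np.array([x,y,z])-s["tcp_pos"]),np.degrees((R0.inv()*R1).as_rotvec())
def st():
    s=manip.sense(); R0=Ro.from_rotvec(s["tool_rot"]).as_matrix()
    print("t %.2f"%s["t"],"tcp",np.round(s["tcp_pos"],4),"alpha %.1f"%np.degrees(np.arctan2(R0[1,1],R0[0,1])),"F",np.round(s["ft_force"],1),"op %.3f"%s["opening"],"q",np.round(s["joint_positions"],2))
if __name__=="__main__":
    st(); a=list(map(float,sys.argv[1:]))
    for i in range(0,len(a),4):
        d,r=plan(*a[i:i+4]); print(np.round(d,4).tolist(),np.round(r,1).tolist())
E
python3 go.py .5 .1 .2 0 .5335 -.356 .1 -90
```

```text
t 1.50 tcp [0.2112 0.5882 0.2024] alpha 70.2 F [-0.2  0.  -1.1] op 1.000 q [ 1.21  0.42  1.63  0.    1.09 -0.02]
[-0.4368, -0.3618, 0.0024] [-0.0, 0.0, 70.2]
[-0.6225, -0.7797, 0.1024] [-0.0, 0.0, 160.2]
```

step_arm(
  steps=[
    [[-0.437,-0.362,0.002,0,0,70.2,0],[-0.437,-0.362,0.002,0,0,70.2,0.3],[-0.437,-0.362,0.002,0,0,70.2,1],[-0.437,-0.362,0.002,0,0,70.2,1],[-0.437,-0.362,0.002,0,0,70.2,1],[-0.437,-0.362,0.002,0,0,70.2,1],[-0.437,-0.362,0.002,0,0,70.2,1],[-0.437,-0.362,0.002,0,0,70.2,1],[-0.437,-0.362,0.002,0,0,70.2,1],[-0.437,-0.362,0.002,0,0,70.2,1]],
  ],
  newtons=10,
)

```text
t: 2.33
tcp_pos: [0.4241, 0.2278, 0.2012]
tool_rot: [2.227, 2.215, 0.001]
ft_force: [1.2, -0.0, 0.6]
opening: 0.356
```

```bash
python3 go.py .5335 -.356 .1 -90
```

```text
t 2.33 tcp [0.4241 0.2278 0.2012] alpha -0.3 F [ 1.2 -0.   0.6] op 0.356 q [ 0.47  0.21  1.94 -0.    0.99  0.47]
[-0.5832, 0.1124, 0.1011] [0.0, -0.0, 89.7]
```

step_arm(
  steps=[
    [[-0.583,0.112,0.101,0,0,89.7,1],[-0.583,0.112,0.101,0,0,89.7,1],[-0.583,0.112,0.101,0,0,89.7,1],[-0.583,0.112,0.101,0,0,89.7,1],[-0.583,0.112,0.101,0,0,89.7,1],[-0.583,0.112,0.101,0,0,89.7,1],[-0.583,0.112,0.101,0,0,89.7,1],[-0.583,0.112,0.101,0,0,89.7,1],[-0.583,0.112,0.101,0,0,89.7,1],[-0.583,0.112,0.101,0,0,89.7,1]],
  ],
)

```text
t: 3.17
tcp_pos: [0.5013, -0.176, 0.1309]
tool_rot: [3.103, 0.493, 0.001]
ft_force: [0.8, 1.5, 0.7]
opening: 0.003
```

```bash
python3 go.py .5335 -.356 .06 -90
```

```text
t 3.17 tcp [ 0.5013 -0.176   0.1309] alpha -71.9 F [0.8 1.5 0.7] op 0.003 q [-0.36  0.39  1.89  0.    0.87  0.9 ]
[-0.0252, 0.1811, 0.0709] [0.0, -0.0, 18.1]
```

step_arm(
  steps=[
    [[-0.025,0.181,0.05,0,0,18.1,1],[-0.025,0.181,0.071,0,0,18.1,1],[-0.025,0.181,0.071,0,0,18.1,1],[-0.025,0.181,0.071,0,0,18.1,1],[-0.025,0.181,0.071,0,0,18.1,1],[-0.025,0.181,0.071,0,0,18.1,1],[-0.025,0.181,0.071,0,0,18.1,1],[-0.025,0.181,0.071,0,0,18.1,1],[-0.025,0.181,0.071,0,0,18.1,1],[-0.025,0.181,0.071,0,0,18.1,1]],
  ],
)

```text
t: 4.0
tcp_pos: [0.535, -0.3522, 0.0609]
tool_rot: [3.141, 0.011, 0.001]
ft_force: [0.9, 1.0, 0.1]
opening: 0.007
```

```bash
python3 - <<'E'
from h import *
c=cap("top"); save(c,"t1")
s=cap("scene"); save(s,"s1")
a=cv2.resize(c["image"][130:270,370:520],None,fx=3,fy=3,interpolation=cv2.INTER_CUBIC)
b=cv2.resize(s["image"][190:310,190:320],None,fx=3,fy=3,interpolation=cv2.INTER_CUBIC)
o=np.zeros((420,850,3),np.uint8)[:, :800]; o[:420,:450]=a; o[:360,450:800]=b[:, :350]
cv2.imwrite("pics/c1.png",o[:,:,::-1])
E
python3 go.py .5335 -.356 .034 -90
```

```text
t 4.10 tcp [ 0.5351 -0.3525  0.0608] alpha -89.6 F [ 1.   0.6 -0.5] op 0.004 q [-0.6   0.62  1.67  0.    0.85  0.96]
[-0.0016, 0.0035, 0.0268] [0.0, -0.0, 0.4]
```

View pics/c1.png

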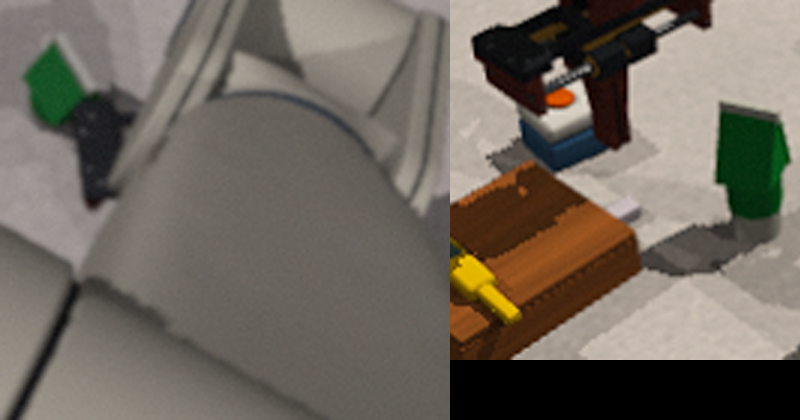

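step_arm(
  steps=[
    [[-0.002,0,0.01,0,0,0,1],[-0.002,0,0.018,0,0,0,1],[-0.002,0,0.023,0,0,0,1],[-0.002,0,0.025,0,0,0,1],[-0.002,0,0.026,0,0,0,1],[-0.002,0,0.027,0,0,0,1],[-0.002,0,0.028,0,0,0,1],[-0.002,0,0.029,0,0,0,1],[-0.002,0,0.029,0,0,0,1],[-0.002,0,0.029,0,0,0,1]],
  ],
)

```text
t: 4.93
tcp_pos: [0.5328, -0.3535, 0.0312]
tool_rot: [3.141, 0.009, 0.0]
ft_force: [-0.1, -0.4, -0.4]
opening: 0.011
```

```bash
python3 go.py .5335 -.356 .034 -90
```

```text
t 4.93 tcp [ 0.5328 -0.3535  0.0312] alpha -89.7 F [-0.1 -0.4 -0.4] op 0.011 q [-0.6   0.66  1.68 -0.    0.8   0.96]
[0.0007, 0.0026, -0.0028] [0.0, -0.0, 0.3]
```

```bash
python3 - <<'E'
from h import *
print(manip.finger_overhang)
s=cap("scene"); save(s,"s2")
P=np.array([[.5328,-.3535,.0122],[.5428,-.3535,.0122],[.5328,-.340,.0122]]); print(proj(s,P))
b=cv2.resize(s["image"][200:300,200:320],None,fx=6,fy=6,interpolation=cv2.INTER_CUBIC)
cv2.imwrite("pics/c2.png",b[:,:,::-1])
E
```

```text
0.019
[[258.59995763 245.87868329]
 [260.46852338 248.4622678 ]
 [256.02344772 250.29707382]]
```

View pics/c2.png

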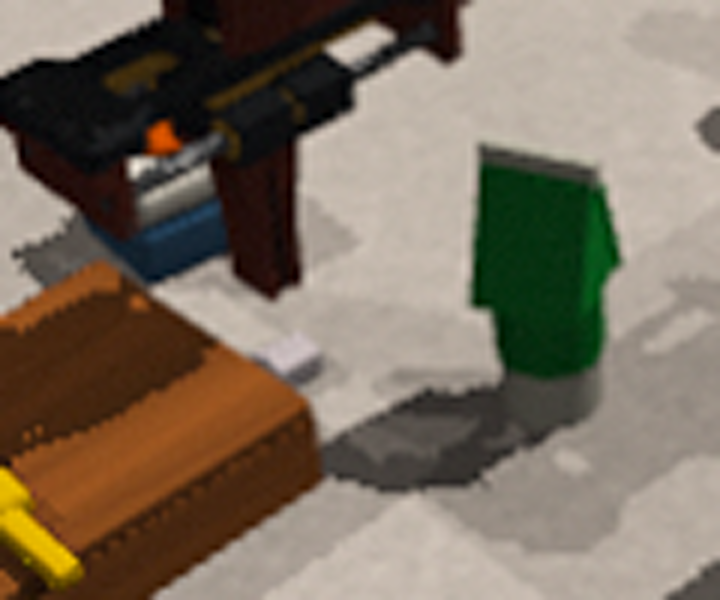

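```bash
python3 - <<'E'
from h import *
a=cv2.imread("pics/scene0.png")[0:75,350:430]; cv2.imwrite("pics/c3.png",cv2.resize(a,None,fx=7,fy=7,interpolation=cv2.INTER_CUBIC))
s=cap("scene"); t=np.array([0.211,0.588,0.183])
yv=np.array([.337,.94,0])
for o in(.044,-.044,.0575,-.0575): print(o,proj(s,t+o*yv)[0])
print("tcp",proj(s,t+[0,0,.019])[0])
E
```

```text
0.044 [ 67.48191975 397.36528298]
-0.044 [ 70.83806576 377.5024296 ]
0.0575 [ 66.97960251 400.34930063]
-0.0575 [ 71.36574098 374.39108174]
tcp [ 64.17703142 387.81692169]
```

View pics/c3.png

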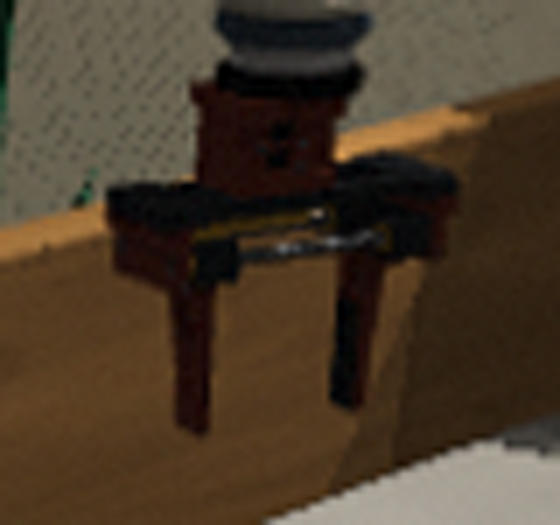

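```bash
python3 - <<'E'
from h import *
s=cap("scene"); t=cap("top"); save(t,"t2")
print("base",proj(s,[0,0,0]))
for z in(.09,.12,.15):
  for dx in(-.0375,.0375):
    P=np.array([.5328+dx,-.3535+.089,z]); print(z,dx,"top",proj(t,P)[0],"scene",proj(s,P)[0])
cv2.imwrite("pics/c4.png",cv2.resize(t["image"][120:230,360:470],None,fx=5,fy=5,interpolation=cv2.INTER_CUBIC)[:,:,::-1])
E
```

```text
base [[146.70697394 232.38288577]]
0.09 -0.0375 top [210.89882827 389.71237627] scene [210.72601563 262.01982195]
0.09 0.0375 top [177.37662667 385.85244135] scene [222.95287338 282.16143036]
0.12 -0.0375 top [208.21486401 391.85058303] scene [200.5166183  261.05985407]
0.12 0.0375 top [173.76568772 387.84150648] scene [212.51102587 281.4478538 ]
0.15 -0.0375 top [205.36824748 394.11774835] scene [190.02393189 260.07600387]
0.15 0.0375 top [169.94027527 389.94809326] scene [201.76570506 280.71542374]
```

View pics/c4.png

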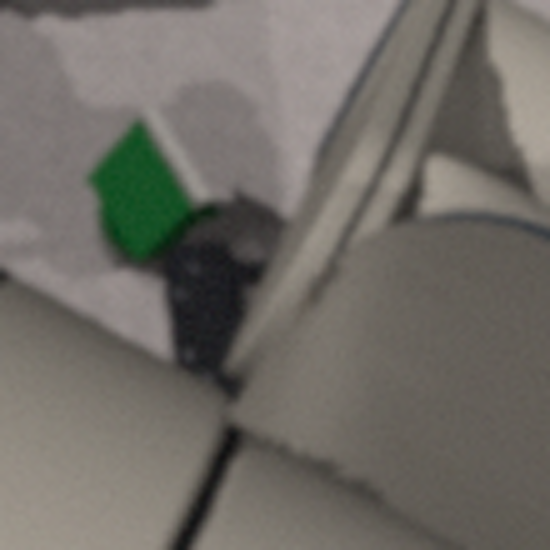

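step_arm(
  steps=[
    [[0,0,0.001,0,0,0,1],[0,0,0.002,0,0,0,1],[0,0,0.003,0,0,0,1],[0,0,0.004,0,0,0,1],[0,0,0.005,0,0,0,1],[0,0,0.006,0,0,0,1],[0,0,0.007,0,0,0,1],[0,0,0.008,0,0,0,1],[0,0,0.008,0,0,0,1],[0,0,0.008,0,0,0,1]],
  ],
)

```text
t: 5.97
tcp_pos: [0.5326, -0.3534, 0.0229]
tool_rot: [-3.141, -0.009, 0.0]
ft_force: [-0.2, 0.1, 0.0]
opening: 0.005
```

```bash
python3 go.py .5335 -.356 .034 -90;  python3 - <<'E'
from h import *
s=cap("scene")
b=cv2.resize(s["image"][200:300,200:320],None,fx=6,fy=6,interpolation=cv2.INTER_CUBIC)
cv2.imwrite("pics/c5.png",b[:,:,::-1])
E
```

```text
t 5.97 tcp [ 0.5326 -0.3534  0.0229] alpha -89.7 F [-0.2  0.1  0. ] op 0.005 q [-0.6   0.68  1.68  0.    0.78  0.96]
[0.0009, 0.0026, -0.0111] [-0.0, 0.0, 0.3]
```

View pics/c5.png

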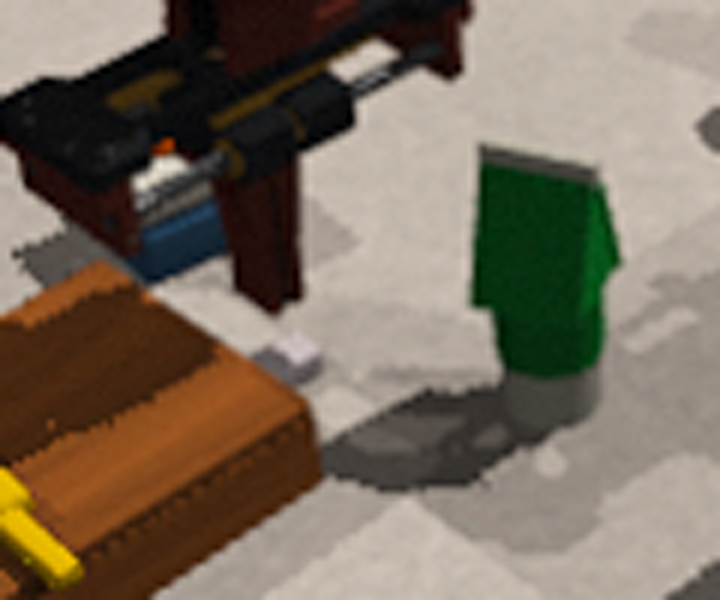

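step_arm(
  steps=[
    [[0,0,0.001,0,0,0,1],[0,0,0.002,0,0,0,1],[0,0,0.003,0,0,0,1],[0,0,0.004,0,0,0,1],[0,0,0.004,0,0,0,1],[0,0,0.005,0,0,0,1],[0,0,0.005,0,0,0,1],[0,0,0.006,0,0,0,1],[0,0,0.006,0,0,0,1],[0,0,0.006,0,0,0,1]],
  ],
)

```text
t: 6.85
tcp_pos: [0.5326, -0.3533, 0.0169]
tool_rot: [-3.141, -0.009, 0.0]
ft_force: [0.2, -0.2, 0.0]
opening: 0.006
```

```bash
python3 go.py .5335 -.356 .034 -90;  python3 - <<'E'
from h import *
s=cap("scene")
b=cv2.resize(s["image"][200:300,200:320],None,fx=6,fy=6,interpolation=cv2.INTER_CUBIC)
cv2.imwrite("pics/c6.png",b[:,:,::-1])
E
```

```text
t 6.85 tcp [ 0.5326 -0.3533  0.0169] alpha -89.7 F [ 0.2 -0.2  0. ] op 0.006 q [-0.6   0.69  1.68  0.    0.77  0.96]
[0.0009, 0.0027, -0.0171] [-0.0, 0.0, 0.3]
```

View pics/c6.png

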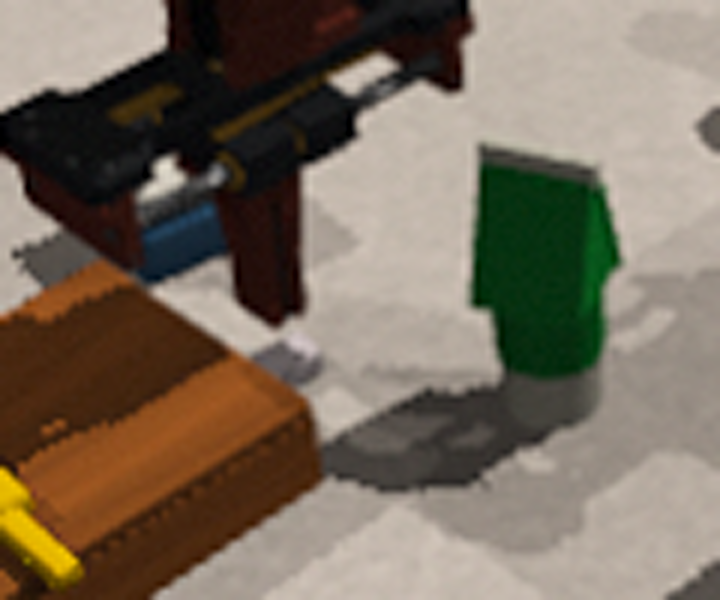

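step_arm(
  steps=[
    [[0,0,0.001,0,0,0,1],[0,0,0.002,0,0,0,1],[0,0,0.003,0,0,0,1],[0,0,0.004,0,0,0,1],[0,0,0.004,0,0,0,1],[0,0,0.005,0,0,0,1],[0,0,0.005,0,0,0,1],[0,0,0.006,0,0,0,1],[0,0,0.006,0,0,0,1],[0,0,0.006,0,0,0,1]],
  ],
)

```text
t: 7.73
tcp_pos: [0.5326, -0.3534, 0.011]
tool_rot: [-3.142, -0.009, 0.0]
ft_force: [-0.4, 1.1, 0.4]
opening: 0.005
```

```bash
python3 go.py .5335 -.356 .034 -90
```

```text
t 7.73 tcp [ 0.5326 -0.3534  0.011 ] alpha -89.7 F [-0.4  1.1  0.4] op 0.005 q [-0.6   0.69  1.69 -0.    0.76  0.96]
[0.0009, 0.0026, -0.023] [-0.0, 0.0, 0.3]
```

step_arm(
  steps=[
    [[0,0,0.001,0,0,0,1],[0,0,0.001,0,0,0,1],[0,0,0.002,0,0,0,1],[0,0,0.002,0,0,0,1],[0,0,0.003,0,0,0,1],[0,0,0.003,0,0,0,1],[0,0,0.004,0,0,0,1],[0,0,0.004,0,0,0,1],[0,0,0.004,0,0,0,1],[0,0,0.004,0,0,0,1]],
  ],
)

```text
t: 8.57
tcp_pos: [0.5327, -0.3534, 0.007]
tool_rot: [-3.142, -0.009, -0.0]
ft_force: [-0.5, -0.0, 0.6]
opening: 0.007
```

```bash
python3 go.py .5335 -.356 .034 -90;  python3 - <<'E'
from h import *
s=cap("scene")
b=cv2.resize(s["image"][200:300,200:320],None,fx=6,fy=6,interpolation=cv2.INTER_CUBIC)
cv2.imwrite("pics/c7.png",b[:,:,::-1])
E
```

```text
t 8.57 tcp [ 0.5327 -0.3534  0.007 ] alpha -89.7 F [-0.5 -0.   0.6] op 0.007 q [-0.6   0.7   1.69  0.    0.76  0.96]
[0.0008, 0.0026, -0.027] [-0.0, -0.0, 0.3]
```

View pics/c7.png

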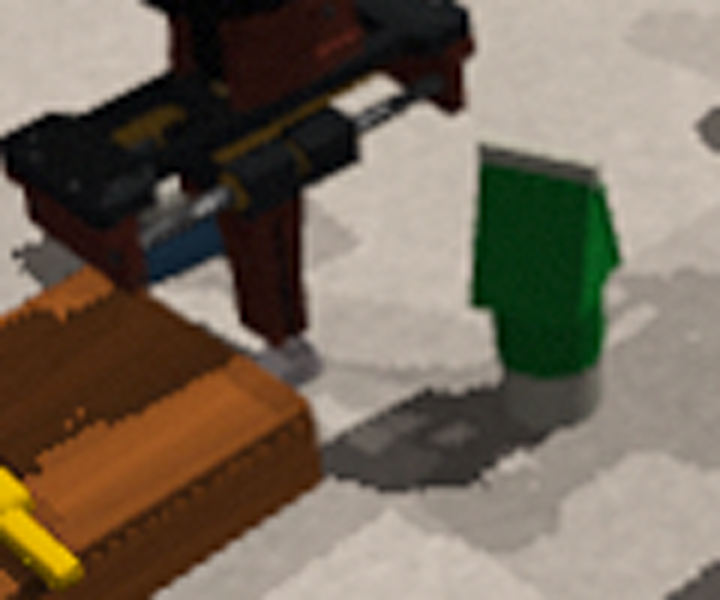

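step_arm(
  steps=[
    [[0,0,0.001,0,0,0,1],[0,0,0.001,0,0,0,1],[0,0,0.002,0,0,0,1],[0,0,0.002,0,0,0,1],[0,0,0.003,0,0,0,1],[0,0,0.003,0,0,0,1],[0,0,0.003,0,0,0,1],[0,0,0.003,0,0,0,1],[0,0,0.003,0,0,0,1],[0,0,0.003,0,0,0,1]],
  ],
)

```text
t: 9.45
tcp_pos: [0.5327, -0.3534, 0.0041]
tool_rot: [3.142, 0.009, 0.0]
ft_force: [-0.0, -0.0, -0.2]
opening: 0.007
```

```bash
python3 go.py .5335 -.356 .034 -90
```

```text
t 9.45 tcp [ 0.5327 -0.3534  0.0041] alpha -89.7 F [-0.  -0.  -0.2] op 0.007 q [-0.6   0.7   1.69  0.    0.75  0.96]
[0.0008, 0.0026, -0.0299] [0.0, -0.0, 0.3]
```

step_arm(
  steps=[
    [[0,0,0.001,0,0,0,1],[0,0,0.001,0,0,0,1],[0,0,0.002,0,0,0,1],[0,0,0.002,0,0,0,1],[0,0,0.003,0,0,0,1],[0,0,0.003,0,0,0,1],[0,0,0.003,0,0,0,1],[0,0,0.003,0,0,0,1],[0,0,0.003,0,0,0,1],[0,0,0.003,0,0,0,1]],
  ],
)

```text
t: 10.28
tcp_pos: [0.5327, -0.3534, 0.0011]
tool_rot: [3.142, 0.009, 0.0]
ft_force: [0.3, 0.1, -0.6]
opening: 0.002
```

```bash
python3 go.py .5335 -.356 .034 -90;  python3 - <<'E'
from h import *
s=cap("scene")
b=cv2.resize(s["image"][200:300,200:320],None,fx=6,fy=6,interpolation=cv2.INTER_CUBIC)
cv2.imwrite("pics/c8.png",b[:,:,::-1])
E
```

```text
t 10.28 tcp [ 0.5327 -0.3534  0.0011] alpha -89.7 F [ 0.3  0.1 -0.6] op 0.002 q [-0.6   0.71  1.69 -0.    0.75  0.96]
[0.0008, 0.0026, -0.0329] [0.0, -0.0, 0.3]
```

View pics/c8.png

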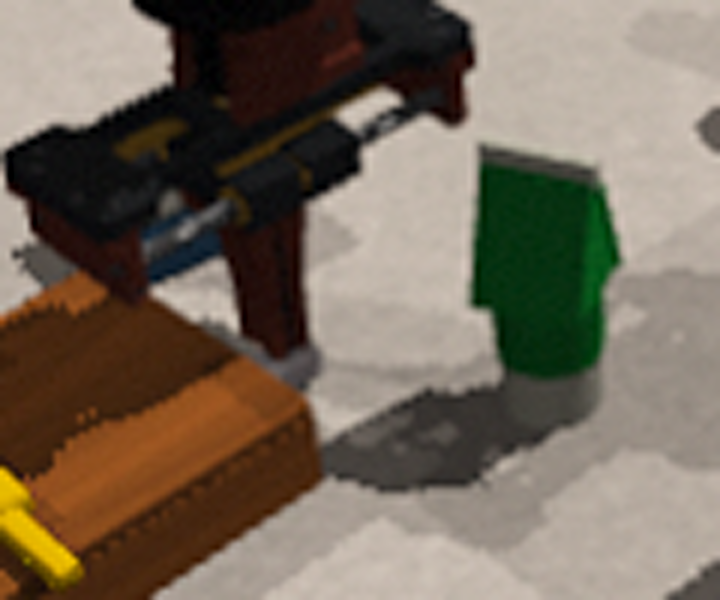

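step_arm(
  steps=[
    [[0,0,0.001,0,0,0,1],[0,0,0.001,0,0,0,1],[0,0,0.002,0,0,0,1],[0,0,0.002,0,0,0,1],[0,0,0.003,0,0,0,1],[0,0,0.003,0,0,0,1],[0,0,0.003,0,0,0,1],[0,0,0.003,0,0,0,1],[0,0,0.003,0,0,0,1],[0,0,0.003,0,0,0,1]],
  ],
)

```text
t: 11.17
tcp_pos: [0.5327, -0.3534, -0.0019]
tool_rot: [3.142, 0.009, 0.0]
ft_force: [0.2, 1.7, 0.2]
opening: 0.009
```

```bash
python3 go.py .5335 -.356 .034 -90
```

```text
t 11.17 tcp [ 0.5327 -0.3534 -0.0019] alpha -89.7 F [0.2 1.7 0.2] op 0.009 q [-0.6   0.71  1.69 -0.    0.74  0.96]
[0.0008, 0.0026, -0.0359] [0.0, -0.0, 0.3]
```

step_arm(
  steps=[
    [[0,0,0.001,0,0,0,1],[0,0,0.001,0,0,0,1],[0,0,0.002,0,0,0,1],[0,0,0.002,0,0,0,1],[0,0,0.003,0,0,0,1],[0,0,0.003,0,0,0,1],[0,0,0.003,0,0,0,1],[0,0,0.003,0,0,0,1],[0,0,0.003,0,0,0,1],[0,0,0.003,0,0,0,1]],
  ],
)

```text
t: 12.0
tcp_pos: [0.5327, -0.3534, -0.005]
tool_rot: [-3.142, -0.009, -0.0]
ft_force: [-0.2, 0.4, 0.8]
opening: 0.007
```

```bash
python3 go.py .5335 -.356 .034 -90;  python3 - <<'E'
from h import *
s=cap("scene")
b=cv2.resize(s["image"][230:280,220:280],None,fx=11,fy=11,interpolation=cv2.INTER_CUBIC)
cv2.imwrite("pics/c9.png",b[:,:,::-1])
E
```

```text
t 12.00 tcp [ 0.5327 -0.3534 -0.005 ] alpha -89.7 F [-0.2  0.4  0.8] op 0.007 q [-0.6   0.72  1.69  0.    0.74  0.96]
[0.0008, 0.0026, -0.039] [-0.0, -0.0, 0.3]
```

View pics/c9.png

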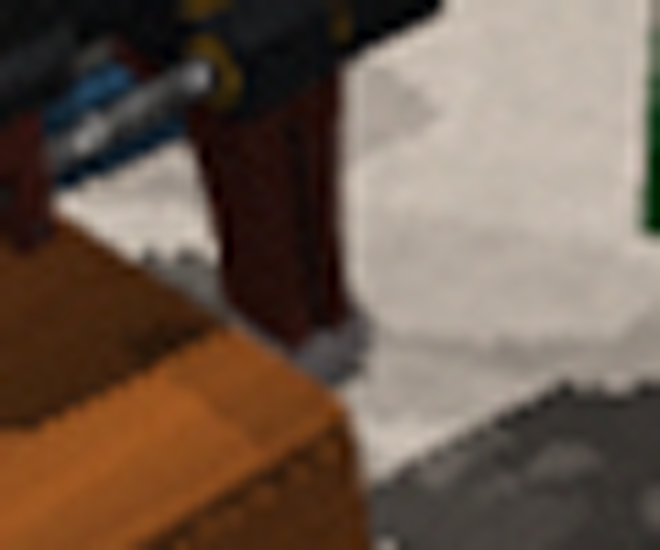

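step_arm(
  steps=[
    [[0,0,0.001,0,0,0,1],[0,0,0.001,0,0,0,1],[0,0,0.002,0,0,0,1],[0,0,0.002,0,0,0,1],[0,0,0.003,0,0,0,1],[0,0,0.003,0,0,0,1],[0,0,0.004,0,0,0,1],[0,0,0.004,0,0,0,1],[0,0,0.004,0,0,0,1],[0,0,0.004,0,0,0,1]],
  ],
)

```text
t: 12.88
tcp_pos: [0.5329, -0.3535, -0.0061]
tool_rot: [3.141, 0.009, 0.001]
ft_force: [-6.4, 4.3, 25.4]
opening: 0.004
```

```bash
python3 go.py .5335 -.356 .034 -90; python3 -c "
from cell import manip
s=manip.sense();print(s['tau'],s['ft_torque'],s['joint_positions'])"
```

```text
t 12.88 tcp [ 0.5329 -0.3535 -0.0061] alpha -89.7 F [-6.4  4.3 25.4] op 0.004 q [-0.6   0.72  1.69 -0.    0.73  0.96]
[0.0006, 0.0025, -0.0401] [0.0, -0.0, 0.3]
[-1.44708361e-01 -4.83721054e+01 -1.79482198e+01  2.26922234e-02
 -2.65835993e+00 -5.85331327e-04] [ 0.88067305  1.37540243 -0.04419937] [-6.04298192e-01  7.20580250e-01  1.68597632e+00 -5.45832177e-06
  7.34497711e-01  9.60787944e-01]
```

```bash
 python3 - <<'E'
from h import *
s=cap("scene")
print(proj(s,[[.5328,-.3535,.0],[.5428,-.34,0],[.5428,-.34,.014],[.5428,-.34,.02],[.5435,-.338,.014],[.5435,-.338,.0],[.525,-.338,.014]]))
b=cv2.resize(s["image"][235:275,220:280],None,fx=13,fy=13,interpolation=cv2.INTER_CUBIC)
cv2.imwrite("pics/c10.png",b[:,:,::-1])
E
```

```text
[[262.50775976 246.36944067]
 [261.77256704 253.33675095]
 [257.28597917 252.81983565]
 [255.34485721 252.59639398]
 [257.03287832 253.65348504]
 [261.51838431 254.16461122]
 [253.64566227 248.87551076]]
```

View pics/c10.png

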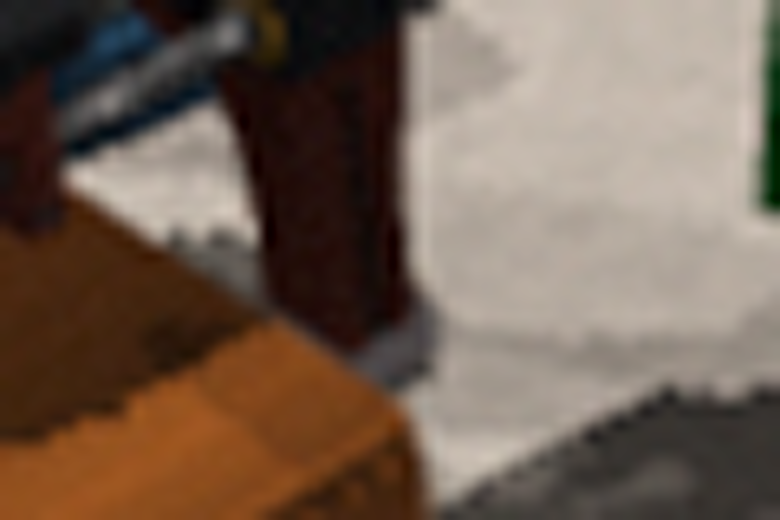

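step_arm(
  steps=[
    [[0,-0.003,0,0,0,0,1],[0,-0.008,0,0,0,0,1],[0,-0.015,0,0,0,0,1],[0,-0.022,0,0,0,0,1],[0,-0.029,0,0,0,0,1],[0,-0.036,0,0,0,0,1],[0,-0.043,0,0,0,0,1],[0,-0.05,0,0,0,0,1],[0,-0.055,0,0,0,0,1],[0,-0.06,0,0,0,0,1]],
  ],
)

```text
t: 13.77
tcp_pos: [0.536, -0.2969, -0.006]
tool_rot: [3.135, 0.01, 0.012]
ft_force: [-0.7, -9.9, 13.8]
opening: 0.005
```

```bash
python3 go.py .5335 -.356 .034 -90;  python3 - <<'E'
from h import *
s=cap("scene")
b=cv2.resize(s["image"][205:285,200:320],None,fx=6.5,fy=6.5,interpolation=cv2.INTER_CUBIC)
cv2.imwrite("pics/c11.png",b[:,:,::-1])
E
```

```text
t 13.77 tcp [ 0.536  -0.2969 -0.006 ] alpha -89.6 F [-0.7 -9.9 13.8] op 0.005 q [-0.52  0.69  1.76 -0.    0.68  1.04]
[-0.0025, 0.0593, -0.0397] [0.4, -0.4, 0.4]
```

View pics/c11.png

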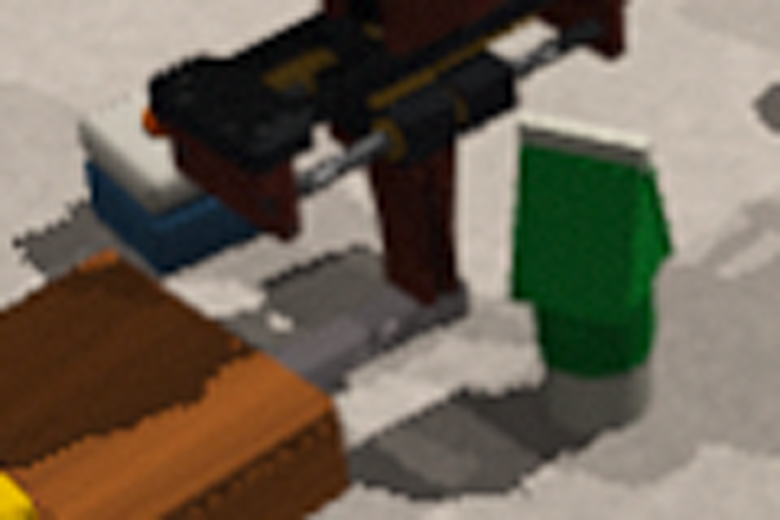

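step_arm(
  steps=[
    [[0,-0.007,0,0,0,0,1],[0,-0.015,0,0,0,0,1],[-0.001,-0.023,0,0,0,0,1],[-0.001,-0.031,0,0,0,0,1],[-0.002,-0.039,0,0,0,0,1],[-0.002,-0.047,0,0,0,0,1],[-0.003,-0.055,0,0,0,0,1],[-0.003,-0.063,0,0,0,0,1],[-0.004,-0.071,0,0,0,0,1],[-0.004,-0.078,0,0,0,0,1]],
  ],
)

```text
t: 14.65
tcp_pos: [0.532, -0.2186, -0.006]
tool_rot: [3.136, 0.01, 0.013]
ft_force: [-0.5, -11.2, 15.3]
opening: 0.003
```

```bash
python3 go.py .5335 -.356 .034 -90
```

```text
t 14.65 tcp [ 0.532  -0.2186 -0.006 ] alpha -89.6 F [ -0.5 -11.2  15.3] op 0.003 q [-0.41  0.66  1.84 -0.    0.63  1.16]
[0.001, 0.1377, -0.0392] [0.3, -0.5, 0.4]
```

step_arm(
  steps=[
    [[0,-0.007,0,0,0,0,1],[0,-0.015,0,0,0,0,1],[0,-0.023,0,0,0,0,1],[-0.001,-0.031,0,0,0,0,1],[-0.001,-0.039,0,0,0,0,1],[-0.001,-0.047,0,0,0,0,1],[-0.002,-0.055,0,0,0,0,1],[-0.002,-0.063,0,0,0,0,1],[-0.002,-0.069,0,0,0,0,1],[-0.002,-0.073,0,0,0,0,1]],
  ],
)

```text
t: 15.48
tcp_pos: [0.5298, -0.145, -0.0061]
tool_rot: [3.137, 0.011, 0.014]
ft_force: [0.0, -12.0, 19.4]
opening: 0.006
```

```bash
python3 go.py .5335 -.356 .034 -90;  python3 - <<'E'
from h import *
s=cap("scene")
b=cv2.resize(s["image"][190:290,190:350],None,fx=5,fy=5,interpolation=cv2.INTER_CUBIC)
cv2.imwrite("pics/c12.png",b[:,:,::-1])
E
```

```text
t 15.48 tcp [ 0.5298 -0.145  -0.0061] alpha -89.6 F [  0.  -12.   19.4] op 0.006 q [-0.29  0.63  1.9  -0.    0.6   1.28]
[0.0026, 0.2112, -0.039] [0.3, -0.5, 0.4]
```

View pics/c12.png

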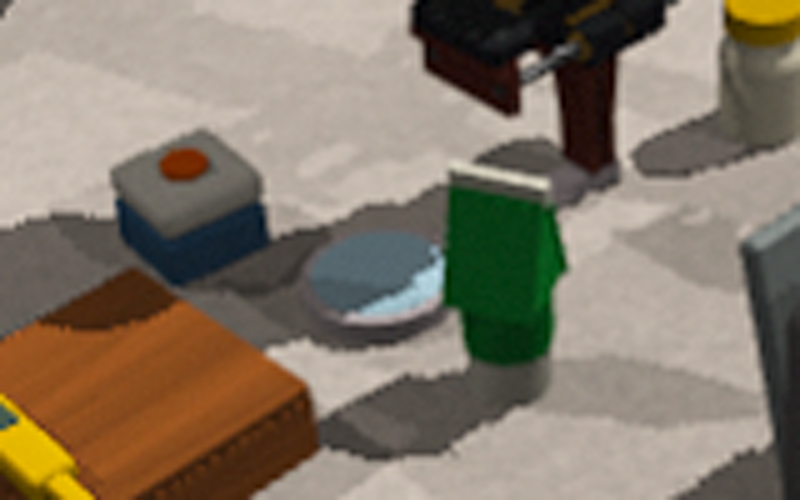

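```bash
python3 go.py .53 -.145 .09 -89.6 .6185 .205 .10 -56
```

```text
t 15.53 tcp [ 0.5298 -0.1445 -0.0061] alpha -89.6 F [-0.2 -8.8 19.7] op 0.005 q [-0.29  0.63  1.9  -0.    0.6   1.28]
[0.001, 0.0009, -0.0961] [0.3, -0.5, -0.0]
[0.092, -0.3485, -0.1068] [0.4, -0.4, -33.6]
```

step_arm(
  steps=[
    [[0,0,-0.03,0,0,0,1],[0,0,-0.07,0,0,0,1],[0,0,-0.107,0,0,0,1],[0.09,-0.349,-0.107,0,0,-33.6,0.5],[0.09,-0.349,-0.107,0,0,-33.6,0.5],[0.09,-0.349,-0.107,0,0,-33.6,0.5],[0.09,-0.349,-0.107,0,0,-33.6,0.5],[0.09,-0.349,-0.107,0,0,-33.6,0.5],[0.09,-0.349,-0.107,0,0,-33.6,0.5],[0.09,-0.349,-0.107,0,0,-33.6,0.5]],
  ],
)

```text
t: 16.37
tcp_pos: [0.5968, 0.1426, 0.0981]
tool_rot: [3.005, 0.917, 0.0]
ft_force: [0.7, -0.4, -0.0]
opening: 0.487
```

```bash
python3 go.py .6185 .205 .10 -56
```

```text
t 16.37 tcp [0.5968 0.1426 0.0981] alpha -56.0 F [ 0.7 -0.4 -0. ] op 0.487 q [ 0.22  0.54  1.72 -0.    0.88  1.19]
[0.0529, -0.0397, -0.0019] [0.0, -0.0, -0.0]
```

step_arm(
  steps=[
    [[0.02,-0.015,0,0,0,0,0.5],[0.04,-0.03,0,0,0,0,0.5],[0.05,-0.037,0,0,0,0,0.5],[0.05,-0.037,0,0,0,0,0.5],[0.05,-0.037,0,0,0,0,0.5],[0.05,-0.037,0,0,0,0,0.5],[0.05,-0.037,0,0,0,0,0.5],[0.05,-0.037,0,0,0,0,0.5],[0.05,-0.037,0,0,0,0,0.5],[0.05,-0.037,0,0,0,0,0.5]],
  ],
)

```text
t: 17.2
tcp_pos: [0.6175, 0.1983, 0.0981]
tool_rot: [3.005, 0.915, -0.0]
ft_force: [-0.8, 0.3, -0.2]
opening: 0.499
```

```bash
python3 go.py .6185 .205 .025 -56; python3 - <<'E'
from h import *
s=cap("scene"); t=cap("top"); save(t,"t3")
b=cv2.resize(s["image"][110:200,330:450],None,fx=6.5,fy=6.5,interpolation=cv2.INTER_CUBIC)
cv2.imwrite("pics/c13.png",b[:,:,::-1])
tip=np.array([.6185,.205,.10+.02]); print(proj(s,tip),proj(s,[.6185,.205,.078]))
E
```

```text
t 17.20 tcp [0.6175 0.1983 0.0981] alpha -56.1 F [-0.8  0.3 -0.2] op 0.499 q [ 0.29  0.58  1.64 -0.    0.92  1.27]
[0.0045, -0.005, 0.0731] [0.0, 0.0, -0.1]
[[152.02432379 416.12669164]] [[164.943134   414.80027346]]
```

View pics/c13.png

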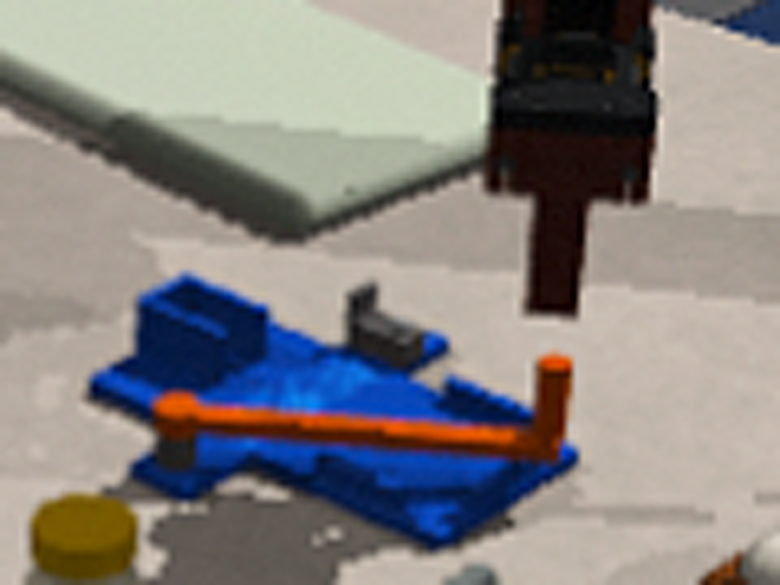

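View pics/t3.png

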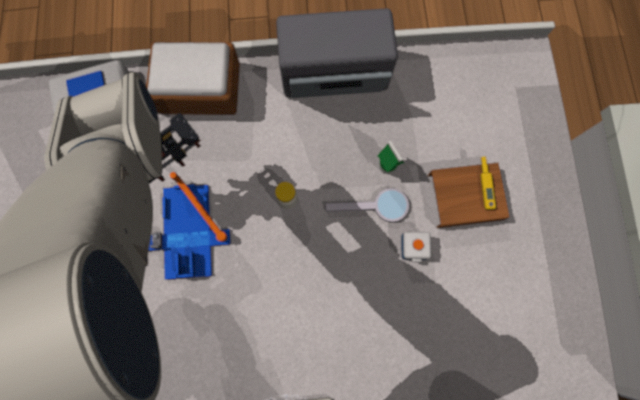

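step_arm(
  steps=[
    [[0.002,-0.004,0.01,0,0,0,0.5],[0.003,-0.004,0.025,0,0,0,0.5],[0.003,-0.004,0.04,0,0,0,0.5],[0.003,-0.004,0.05,0,0,0,0.5],[0.003,-0.004,0.06,0,0,0,0.5],[0.003,-0.004,0.066,0,0,0,0.5],[0.003,-0.004,0.07,0,0,0,0.5],[0.003,-0.004,0.07,0,0,0,0.55],[0.003,-0.004,0.07,0,0,0,0.6],[0.003,-0.004,0.07,0,0,0,0.6]],
  ],
)

```text
t: 18.13
tcp_pos: [0.6183, 0.2042, 0.0286]
tool_rot: [3.005, 0.917, 0.002]
ft_force: [-0.5, -0.4, 0.0]
opening: 0.399
```

```bash
python3 go.py .6185 .205 .025 -56; python3 - <<'E'
from h import *
s=cap("scene"); t=cap("top"); save(t,"t4")
b=cv2.resize(s["image"][110:200,330:450],None,fx=6.5,fy=6.5,interpolation=cv2.INTER_CUBIC)
cv2.imwrite("pics/c14.png",b[:,:,::-1])
E
```

```text
t 18.13 tcp [0.6183 0.2042 0.0286] alpha -56.1 F [-0.5 -0.4  0. ] op 0.399 q [ 0.3   0.68  1.65 -0.    0.81  1.28]
[0.0006, -0.0006, 0.0036] [0.0, -0.1, -0.1]
```

View pics/c14.png

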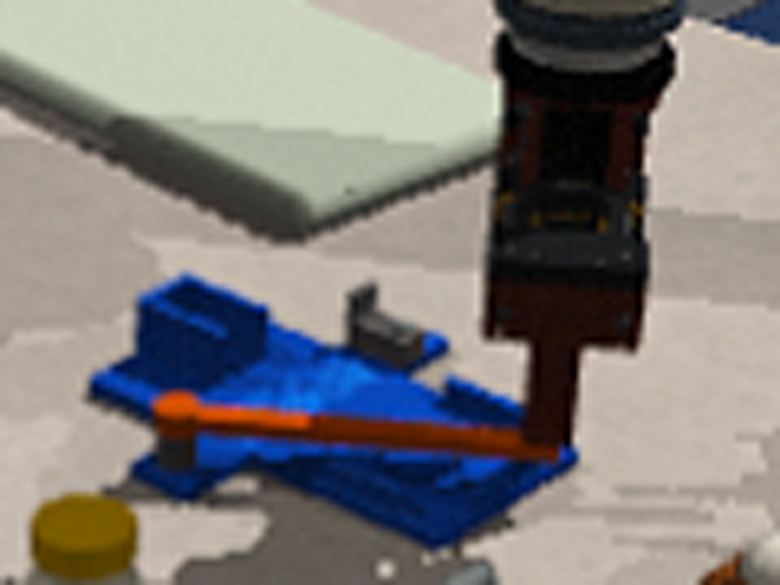

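step_arm(
  steps=[
    [[0,0,0,0,0,0,0.75],[0,0,0,0,0,0,0.75],[-0.001,0.014,0,0,0,5,0.75],[-0.002,0.026,0,0,0,9,0.75],[-0.005,0.04,0,0,0,13.8,0.75],[-0.008,0.05,0,0,0,17.2,0.75],[-0.011,0.06,0,0,0,20.6,0.75],[-0.015,0.069,0,0,0,24.1,0.75],[-0.019,0.078,0,0,0,27.5,0.75],[-0.024,0.087,0,0,0,31,0.75]],
  ],
)

```text
t: 19.07
tcp_pos: [0.6467, 0.1181, 0.0282]
tool_rot: [-3.141, -0.076, -0.0]
ft_force: [-0.2, 0.4, -0.8]
opening: 0.251
```

```bash
python3 go.py .647 .122 .028 -87
```

```text
t 19.07 tcp [0.6467 0.1181 0.0282] alpha -87.2 F [-0.2  0.4 -0.8] op 0.251 q [0.16 0.69 1.64 0.   0.81 1.69]
[0.0005, -0.0039, 0.0002] [-0.0, -0.0, -0.2]
```

step_arm(
  steps=[
    [[0,0,0,0,0,0,0.6],[0,0,0,0,0,0,0.6],[0,0,-0.03,0,0,0,0.6],[0,0,-0.06,0,0,0,0.5],[0,0,-0.09,0,0,0,0.5],[0,0,-0.095,0,0,-20,0.4],[0,0,-0.095,0,0,-40,0.4],[0,0,-0.095,0,0,-60,0.4],[0,0,-0.095,0,0,-87,0.4],[0,0,-0.095,0,0,-87,0.4]],
  ],
)

```text
t: 19.9
tcp_pos: [0.6463, 0.1193, 0.1233]
tool_rot: [-2.959, -1.055, -0.001]
ft_force: [0.2, 0.8, 0.6]
opening: 0.602
```

```bash
python3 - <<'E'
from h import *
s=cap("scene"); t=cap("top"); save(t,"t5"); save(s,"s5")
a=cv2.resize(t["image"][170:240,300:430],None,fx=6,fy=6,interpolation=cv2.INTER_CUBIC)
cv2.imwrite("pics/c15.png",a[:,:,::-1])
b=cv2.resize(s["image"][140:290,240:440],None,fx=4,fy=4,interpolation=cv2.INTER_CUBIC)
cv2.imwrite("pics/c16.png",b[:,:,::-1])
for d in manip.regions_of("top","mirror")[:2]:
    m=d["mask"]; print(d["conf"],m.sum(),d["pixel"])
    ys,xs=np.nonzero(m); print(xs.min(),xs.max(),ys.min(),ys.max())
    P=np.array([at_z(t,(y,x),.014)[:2] for y,x in zip(ys,xs)])
    mu=P.mean(0); u,S,v=np.linalg.svd(P-mu,full_matrices=False); print(mu,v[0],(P-mu)@v[0].min() if 0 else (((P-mu)@v[0]).min(),((P-mu)@v[0]).max()))
    h=P[P[:,1]>mu[1]+.05]; ends=P[:,1]; print("handle pts fit x=a+b*y",np.polyfit(h[:,1],h[:,0],1), "y range",ends.min(),ends.max())
E
python3 go.py .53 -.2 .028 0
```

```text
t 20.05 tcp [0.6463 0.1191 0.1231] alpha -51.3 F [-0.6 -0.   0.4] op 0.599 q [0.16 0.56 1.61 0.   0.97 1.06]
[-0.2902, 0.1765, 0.0951] [0.0, -0.0, -51.3]
```

View pics/c15.png

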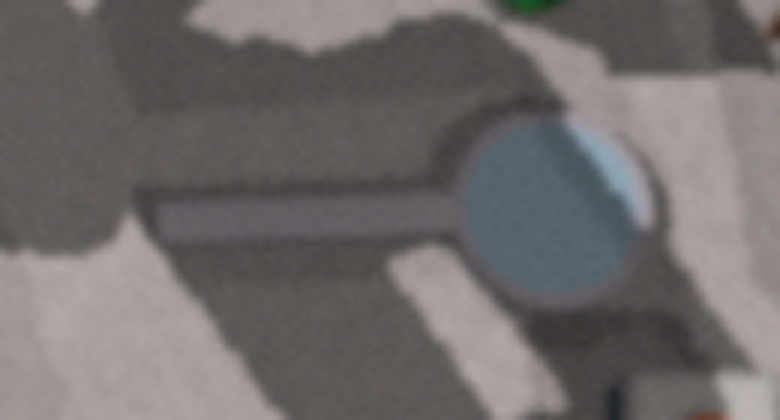

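View pics/c16.png

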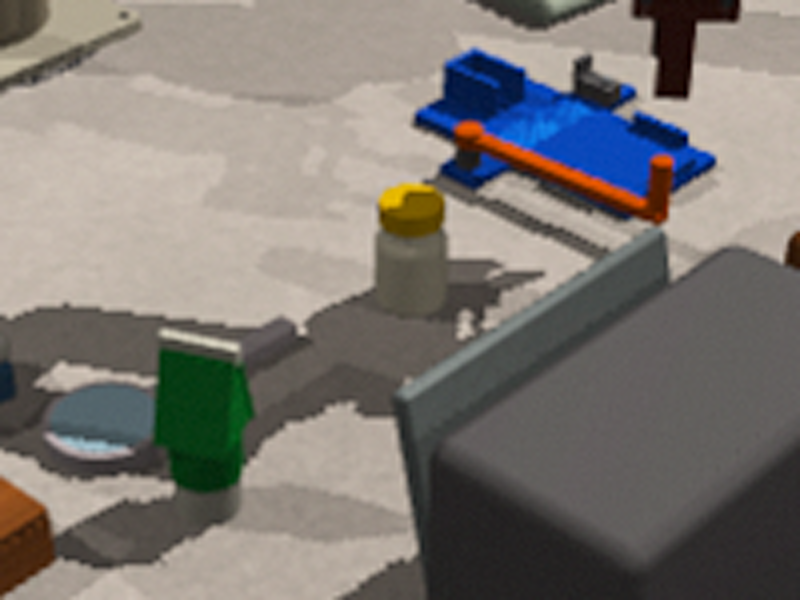

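```bash
python3 - <<'E'
from h import *
t=cap("top")
f=lambda r,c:[(r+.5)/6-.5+170,(c+.5)/6-.5+300]
for n,r,c in(("end",222,158),("mid",217,300),("neck",212,450),("head",207,557)): print(n,at_z(t,f(r,c),.014)[:2])
k=at_z(t,[0,0],0)
E
python3 - <<'E'
E
```

```text
end [ 0.53094444 -0.13073238]
mid [ 0.52847271 -0.18571169]
neck [ 0.52573858 -0.24390747]
head [ 0.52434318 -0.28560106]
```

```bash
python3 go.py .5274 -.2137 .09 -2.4 .5274 -.2137 -.0155 -2.4
```

```text
t 20.10 tcp [0.6464 0.119  0.1231] alpha -51.4 F [-0.6 -0.2  0.8] op 0.599 q [0.16 0.56 1.61 0.   0.97 1.06]
[-0.3005, 0.1859, 0.0331] [0.0, -0.0, -49.0]
[-0.3005, 0.1859, 0.1386] [0.0, -0.0, -49.0]
```

step_arm(
  steps=[
    [[-0.3,0.186,0.033,0,0,-49,0.4],[-0.3,0.186,0.033,0,0,-49,0.4],[-0.3,0.186,0.033,0,0,-49,0.4],[-0.3,0.186,0.033,0,0,-49,0.4],[-0.3,0.186,0.033,0,0,-49,0.4],[-0.3,0.186,0.033,0,0,-49,0.4],[-0.3,0.186,0.033,0,0,-49,0.4],[-0.3,0.186,0.033,0,0,-49,0.4],[-0.3,0.186,0.033,0,0,-49,0.4],[-0.3,0.186,0.033,0,0,-49,0.4]],
  ],
)

```text
t: 20.93
tcp_pos: [0.5269, -0.2187, 0.0896]
tool_rot: [2.273, 2.169, -0.002]
ft_force: [0.1, -0.4, 0.9]
opening: 0.6
```

```bash
python3 go.py .5274 -.2137 .03 -2.4 .5274 -.2137 -.0155 -2.4
```

```text
t 20.93 tcp [ 0.5269 -0.2187  0.0896] alpha -2.7 F [ 0.1 -0.4  0.9] op 0.600 q [-0.41  0.5   1.82 -0.    0.82 -0.37]
[0.0051, 0.0003, 0.0596] [-0.0, 0.0, -0.3]
[0.0051, 0.0003, 0.1051] [-0.0, 0.0, -0.3]
```

step_arm(
  steps=[
    [[0.003,0,0.015,0,0,0,0.4],[0.003,0,0.035,0,0,0,0.4],[0.003,0,0.055,0,0,0,0.4],[0.003,0,0.07,0,0,0,0.4],[0.003,0,0.08,0,0,0,0.4],[0.003,0,0.09,0,0,0,0.4],[0.003,0,0.097,0,0,0,0.4],[0.003,0,0.1,0,0,0,0.4],[0.003,0,0.102,0,0,0,0.4],[0.003,0,0.103,0,0,0,0.4]],
  ],
)

```text
t: 21.77
tcp_pos: [0.5293, -0.2114, -0.0128]
tool_rot: [2.265, 2.177, 0.0]
ft_force: [0.6, 0.4, -0.1]
opening: 0.598
```

```bash
python3 go.py .5274 -.2137 -.0155 -2.4; python3 - <<'E'
from h import *
s=cap("scene")
b=cv2.resize(s["image"][190:290,220:350],None,fx=6,fy=6,interpolation=cv2.INTER_CUBIC)
cv2.imwrite("pics/c17.png",b[:,:,::-1])
E
```

```text
t 21.77 tcp [ 0.5293 -0.2114 -0.0128] alpha -2.3 F [ 0.6  0.4 -0.1] op 0.598 q [-0.4   0.67  1.85  0.    0.63 -0.36]
[-0.0024, -0.0018, 0.0027] [0.0, 0.0, 0.1]
```

View pics/c17.png

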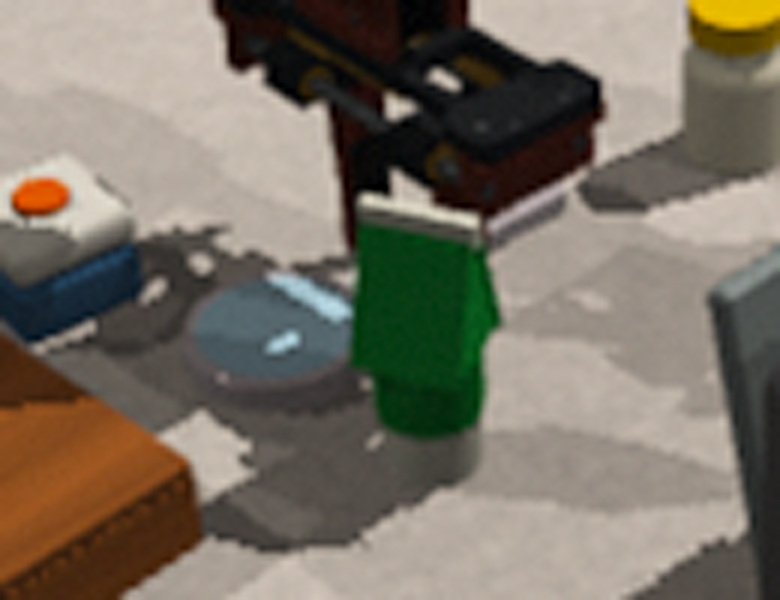

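step_arm(
  steps=[
    [[0,-0.002,0.001,0,0,0,0.4],[0,-0.002,0.002,0,0,0,0.4],[0,-0.002,0.002,0,0,0,0.6],[0,-0.002,0.002,0,0,0,0.8],[0,-0.002,0.002,0,0,0,1],[0,-0.002,0.002,0,0,0,1],[0,-0.002,0.002,0,0,0,1],[0,-0.002,0.002,0,0,0,1],[0,-0.002,0.002,0,0,0,1],[0,-0.002,0.002,0,0,0,1]],
  ],
  newtons=40,
)

```text
t: 22.65
tcp_pos: [0.5269, -0.2113, -0.0149]
tool_rot: [-2.265, -2.177, 0.0]
ft_force: [0.5, -0.4, 1.6]
opening: 0.203
```

```bash
python3 go.py .5274 -.2137 .1 -2.4
```

```text
t 22.65 tcp [ 0.5269 -0.2113 -0.0149] alpha -2.3 F [ 0.5 -0.4  1.6] op 0.203 q [-0.4   0.67  1.85 -0.    0.62 -0.36]
[-0.0024, 0.0006, -0.1149] [-0.0, -0.0, 0.1]
```

step_arm(
  steps=[
    [[0,0,-0.01,0,0,0,1],[0,0,-0.03,0,0,0,1],[0,0,-0.06,0,0,0,1],[0,0,-0.09,0,0,0,1],[0,0,-0.115,0,0,0,1],[0,0,-0.12,0,0,0,1],[0,0,-0.12,0,0,0,1],[0,0,-0.12,0,0,0,1],[0,0,-0.12,0,0,0,1],[0,0,-0.12,0,0,0,1]],
  ],
)

```text
t: 23.48
tcp_pos: [0.5258, -0.2108, 0.1033]
tool_rot: [-2.263, -2.175, 0.002]
ft_force: [0.5, -0.6, -1.9]
opening: 0.203
```

```bash
python3 go.py .4846 .1953 .105 90; python3 - <<'E'
from h import *
s=cap("scene")
b=cv2.resize(s["image"][170:290,200:350],None,fx=5,fy=5,interpolation=cv2.INTER_CUBIC)
cv2.imwrite("pics/c18.png",b[:,:,::-1])
E
```

```text
t 23.48 tcp [ 0.5258 -0.2108  0.1033] alpha -2.3 F [ 0.5 -0.6 -1.9] op 0.203 q [-0.4   0.47  1.82  0.    0.85 -0.36]
[0.4041, -0.0572, -0.0011] [-0.1, -0.2, -92.3]
```

View pics/c18.png

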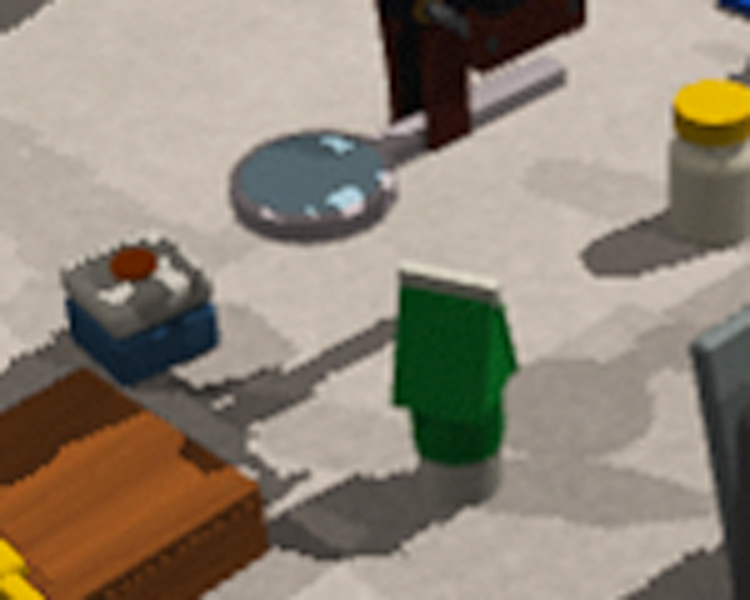

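step_arm(
  steps=[
    [[0.03,0,0,0,0,0,1],[0.07,-0.005,0,0,0,0,1],[0.11,-0.01,0,0,0,0,1],[0.15,-0.02,0,0,0,-5,1],[0.19,-0.03,0,0,0,-12,1],[0.23,-0.035,0,0,0,-19,1],[0.27,-0.04,0,0,0,-26,1],[0.31,-0.045,0,0,0,-33,1],[0.34,-0.05,0,0,0,-40,1],[0.37,-0.055,0,0,0,-47,1]],
  ],
)

```text
t: 24.37
tcp_pos: [0.4856, 0.1625, 0.1041]
tool_rot: [-1.198, -2.903, 0.002]
ft_force: [-0.8, -1.0, -2.1]
opening: 0.201
```

```bash
python3 go.py .4846 .1953 .105 90
```

```text
t 24.37 tcp [0.4856 0.1625 0.1041] alpha 45.1 F [-0.8 -1.  -2.1] op 0.201 q [ 0.3   0.41  1.94  0.    0.79 -0.49]
[0.0238, 0.0226, -0.0009] [-0.1, -0.1, -44.9]
```

step_arm(
  steps=[
    [[0.005,0.005,0,0,0,-7,1],[0.01,0.01,0,0,0,-14,1],[0.016,0.016,0,0,0,-21,1],[0.024,0.023,0,0,0,-28,1],[0.024,0.023,0,0,0,-35,1],[0.024,0.023,0,0,0,-42,1],[0.024,0.023,0,0,0,-44.9,1],[0.024,0.023,0,0,0,-44.9,1],[0.024,0.023,0,0,0,-44.9,1],[0.024,0.023,0,0,0,-44.9,1]],
  ],
)

```text
t: 25.2
tcp_pos: [0.4858, 0.1937, 0.1045]
tool_rot: [-0.013, -3.141, 0.001]
ft_force: [-0.3, -0.4, -1.3]
opening: 0.198
```

```bash
python3 go.py .4846 .1953 .05 90; python3 - <<'E'
from h import *
s=cap("scene"); t=cap("top"); save(t,"t6")
b=cv2.resize(s["image"][100:200,330:450],None,fx=6,fy=6,interpolation=cv2.INTER_CUBIC)
cv2.imwrite("pics/c19.png",b[:,:,::-1])
b=cv2.resize(t["image"][140:290,120:260],None,fx=4,fy=4,interpolation=cv2.INTER_CUBIC)
cv2.imwrite("pics/c20.png",b[:,:,::-1])
E
```

```text
t 25.20 tcp [0.4858 0.1937 0.1045] alpha 89.5 F [-0.3 -0.4 -1.3] op 0.198 q [ 0.36  0.42  1.92 -0.    0.8  -1.21]
[0.0011, 0.0016, 0.0545] [-0.0, -0.1, -0.5]
```

View pics/c19.png

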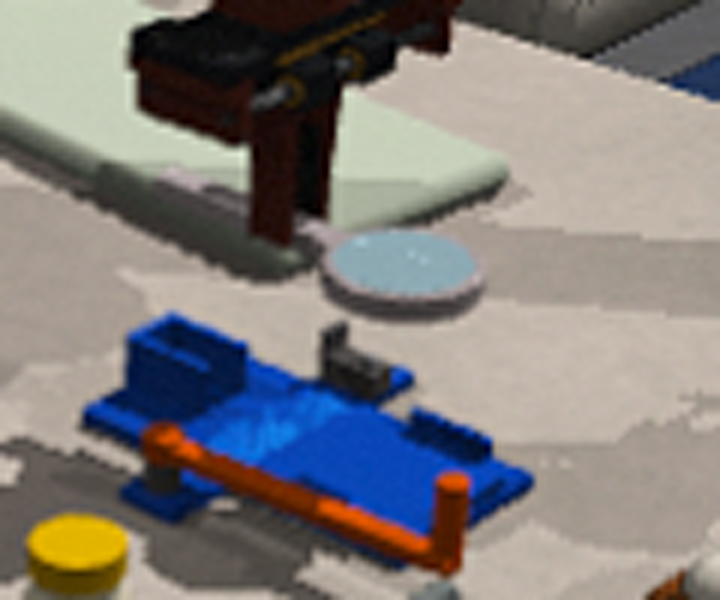

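View pics/c20.png

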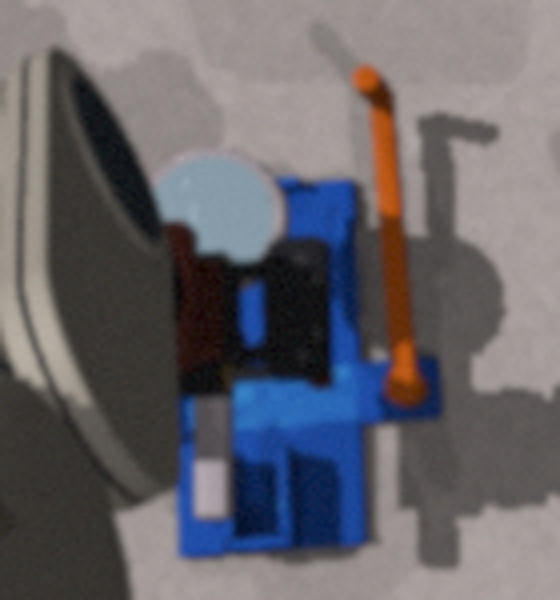

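```bash
python3 - <<'E'
from h import *
t=cap("top")
f=lambda r,c:[(r+.5)/4-.5+140,(c+.5)/4-.5+120]
z=.1334
for n,r,c in(("endC",518,212),("h470L",470,195),("h470R",470,230),("endL",518,196),("endR",518,231),("headR",210,286),("headTop",150,220)): print(n,at_z(t,f(r,c),z)[:2])
im=cv2.imread("pics/top0.png")[160:290,130:260]; im=cv2.resize(im,None,fx=4.5,fy=4.5,interpolation=cv2.INTER_CUBIC)
O=np.array([.5586,.1953]);
def d(x,y,z,col):
    p=proj(t,[O[0]+x/1000,O[1]+y/1000,z/1000.])[0]; q=((p[1]-130+.5)*4.5-.5,(p[0]-160+.5)*4.5-.5); cv2.circle(im,(int(round(q[0])),int(round(q[1]))),2,col,-1)
for x in(-159,-110):
    for y in(-13,13): d(x,y,40,(0,255,255))
for x in(-25,25):
    for y in(-45,45): d(x,y,22,(0,255,0))
for x,y in((50,54),(50,-54),(-165,54),(-165,-54),(-60,100),(-96,100),(-60,-100),(-96,-100)): d(x,y,10,(255,255,255))
d(-66.5,66,31.5,(0,0,255)); d(-80,-85,38,(0,0,0))
cv2.imwrite("pics/c21.png",im)
E
```

```text
endC [0.4036185  0.19336528]
h470L [0.42856709 0.2015612 ]
h470R [0.42720349 0.18360945]
endL [0.40423023 0.20153663]
endR [0.40289106 0.18367279]
headR [0.56059496 0.15138506]
headTop [0.59591684 0.18560333]
```

View pics/c21.png

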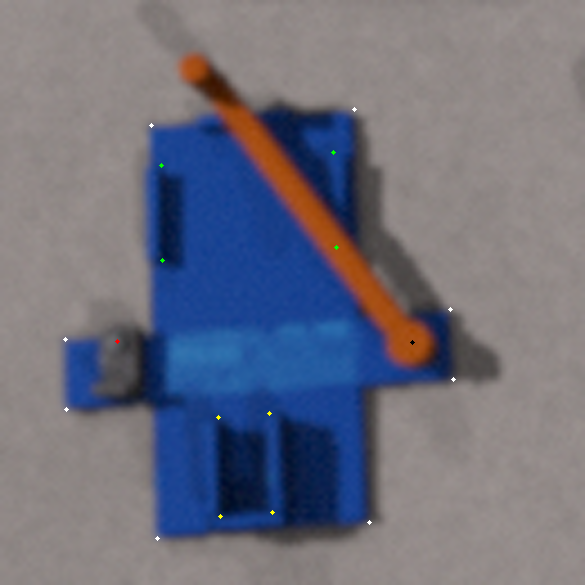

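step_arm(
  steps=[
    [[0.001,0.002,0.01,0,0,-0.5,1],[0.001,0.002,0.025,0,0,-0.5,1],[0.001,0.002,0.04,0,0,-0.5,1],[0.001,0.002,0.05,0,0,-0.5,1],[0.001,0.002,0.06,0,0,-0.5,1],[0.001,0.002,0.066,0,0,-0.5,1],[0.001,0.002,0.07,0,0,-0.5,1],[0.001,0.002,0.07,0,0,-0.5,1],[0.001,0.002,0.07,0,0,-0.5,1],[0.001,0.002,0.07,0,0,-0.5,1]],
  ],
)

```text
t: 26.18
tcp_pos: [0.4855, 0.196, 0.0355]
tool_rot: [-0.004, 3.141, 0.001]
ft_force: [1.1, -0.0, -1.7]
opening: 0.201
```

```bash
python3 go.py .4848 .196 -.003 90; python3 - <<'E'
from h import *
s=cap("scene"); t=cap("top"); save(t,"t7")
b=cv2.resize(s["image"][120:190,330:430],None,fx=7.5,fy=7.5,interpolation=cv2.INTER_CUBIC)
cv2.imwrite("pics/c22.png",b[:,:,::-1])
b=cv2.resize(t["image"][160:290,130:260],None,fx=4.5,fy=4.5,interpolation=cv2.INTER_CUBIC)
cv2.imwrite("pics/c23.png",b[:,:,::-1])
E
```

```text
t 26.18 tcp [0.4855 0.196  0.0355] alpha 90.1 F [ 1.1 -0.  -1.7] op 0.201 q [ 0.36  0.54  1.95 -0.    0.66 -1.21]
[0.0007, -0.0, 0.0385] [0.0, 0.0, 0.1]
```

View pics/c22.png

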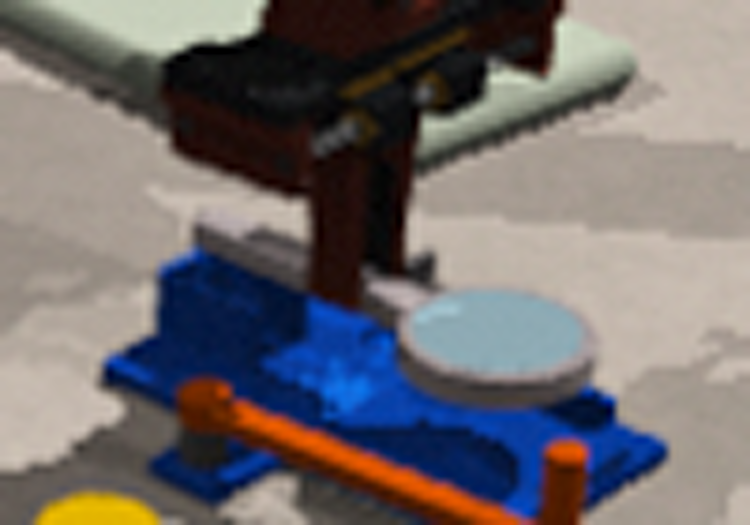

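View pics/c23.png

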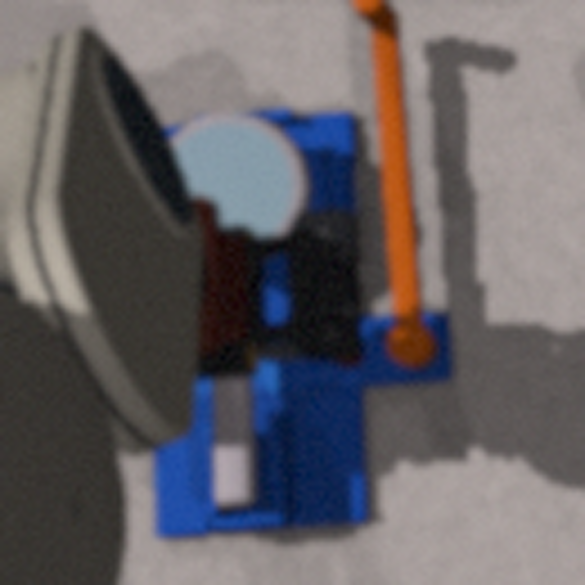

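```bash
python3 - <<'E'
from h import *
t=cap("top")
f=lambda r,c:[(r+.5)/4.5-.5+160,(c+.5)/4.5-.5+130]
z=.0644
for n,r,c in(("endL",507,214),("endR",507,252),("uL",455,212),("uR",455,251),("headR",185,305)): print(n,at_z(t,f(r,c),z)[:2])
print("cheek L/R inner z40",[at_z(t,f(470,c),.04)[1] for c in(218,269)],"endwall inner",at_z(t,f(515,245),.04)[0],"base", at_z(t,f(535,158),.01)[:2])
E
```

```text
endL [0.40231441 0.20409698]
endR [0.40093184 0.18568307]
uL [0.42737303 0.20447406]
uR [0.42593043 0.18548627]
headR [0.55724997 0.15531516]
cheek L/R inner z40 [np.float64(0.20868489150201472), np.float64(0.18331778784494826)] endwall inner 0.3992753855704674 base [0.39488345 0.24866334]
```

step_arm(
  steps=[
    [[-0.001,0.001,0.003,0,0,0,1],[-0.001,0.001,0.008,0,0,0,1],[-0.001,0.001,0.014,0,0,0,1],[-0.001,0.001,0.02,0,0,0,1],[-0.001,0.001,0.026,0,0,0,1],[-0.001,0.001,0.03,0,0,0,1],[-0.001,0.001,0.034,0,0,0,1],[-0.001,0.001,0.037,0,0,0,1],[-0.001,0.001,0.038,0,0,0,1],[-0.001,0.001,0.039,0,0,0,1]],
  ],
)

```text
t: 27.17
tcp_pos: [0.486, 0.1969, -0.0042]
tool_rot: [0.004, -3.141, 0.0]
ft_force: [-0.1, 0.1, -1.9]
opening: 0.199
```

```bash
python3 go.py .4848 .196 -.005 90; python3 - <<'E'
from h import *
s=cap("scene"); t=cap("top"); save(t,"t8")
b=cv2.resize(s["image"][120:190,330:430],None,fx=7.5,fy=7.5,interpolation=cv2.INTER_CUBIC)
cv2.imwrite("pics/c24.png",b[:,:,::-1])
E
```

```text
t 27.17 tcp [ 0.486   0.1969 -0.0042] alpha 90.1 F [-0.1  0.1 -1.9] op 0.199 q [ 0.36  0.61  1.95 -0.    0.58 -1.21]
[0.0012, -0.0009, 0.0008] [-0.0, -0.0, 0.1]
```

View pics/c24.png

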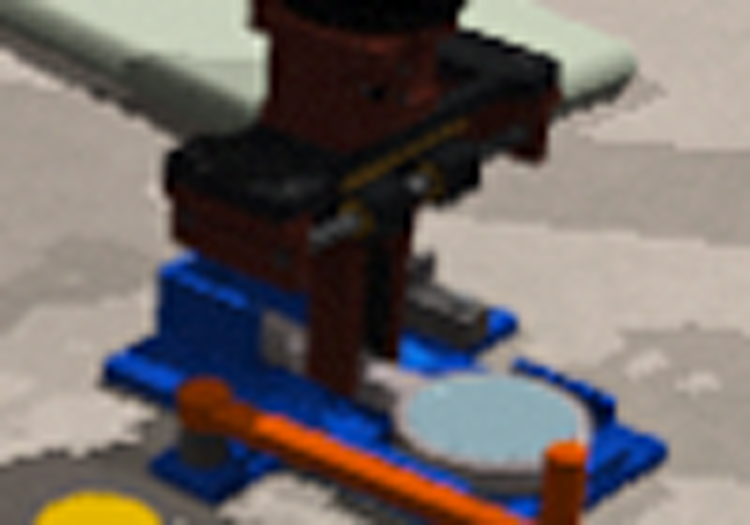

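step_arm(
  steps=[
    [[0,0,0.001,0,0,0,1],[0,0,0.0015,0,0,0,1],[0,0,0.0015,0,0,0,0.7],[0,0,0.0015,0,0,0,0.6],[0,0,0.0015,0,0,0,0.6],[0,0,0.0015,0,0,0,0.6],[0,0,-0.02,0,0,0,0.6],[0,0,-0.05,0,0,0,0.6],[0,0,-0.09,0,0,0,0.6],[0,0,-0.11,0,0,0,0.6]],
  ],
)

```text
t: 28.1
tcp_pos: [0.4873, 0.1973, 0.1093]
tool_rot: [-0.004, 3.139, 0.002]
ft_force: [1.5, 0.1, 0.0]
opening: 0.403
```

```bash
python3 go.py .647 .121 .12 -87; python3 - <<'E'
from h import *
s=cap("scene"); t=cap("top"); save(t,"t9")
b=cv2.resize(s["image"][120:190,330:430],None,fx=7.5,fy=7.5,interpolation=cv2.INTER_CUBIC)
cv2.imwrite("pics/c25.png",b[:,:,::-1])
b=cv2.resize(t["image"][160:290,130:260],None,fx=4.5,fy=4.5,interpolation=cv2.INTER_CUBIC)
cv2.imwrite("pics/c26.png",b[:,:,::-1])
E
```

```text
t 28.10 tcp [0.4873 0.1973 0.1093] alpha 90.1 F [1.5 0.1 0. ] op 0.403 q [ 0.36  0.41  1.92 -0.    0.81 -1.21]
[-0.1596, -0.0767, -0.0104] [0.3, -0.1, 177.1]
```

View pics/c25.png

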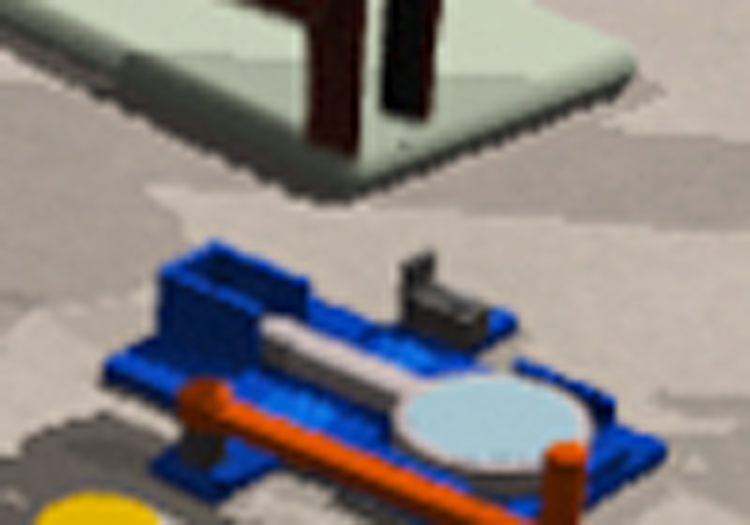

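View pics/c26.png

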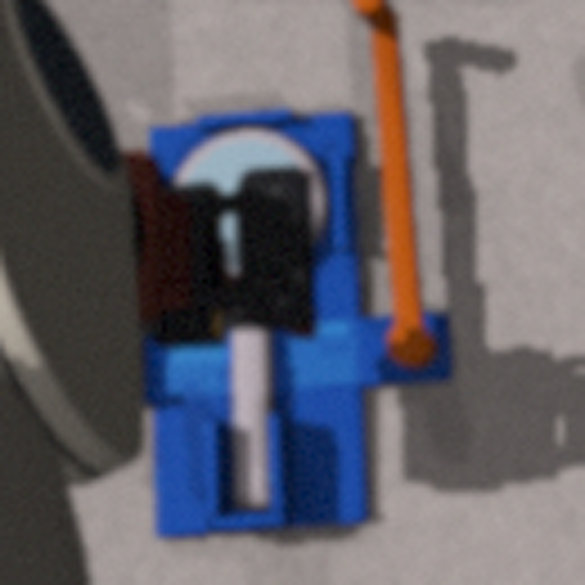

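step_arm(
  steps=[
    [[-0.02,-0.01,-0.01,0,0,7,0.5],[-0.05,-0.02,-0.01,0,0,14,0.5],[-0.08,-0.04,-0.01,0,0,21,0.5],[-0.11,-0.055,-0.01,0,0,28,0.5],[-0.14,-0.07,-0.01,0,0,35,0.5],[-0.16,-0.077,-0.01,0,0,42,0.5],[-0.16,-0.077,-0.01,0,0,49,0.5],[-0.16,-0.077,-0.01,0,0,56,0.5],[-0.16,-0.077,-0.01,0,0,63,0.5],[-0.16,-0.077,-0.01,0,0,70,0.5]],
  ],
  newtons=20,
)

```text
t: 29.03
tcp_pos: [0.6454, 0.1198, 0.1139]
tool_rot: [-1.806, -2.568, 0.003]
ft_force: [-0.4, 0.7, -0.0]
opening: 0.5
```

step_arm(
  steps=[
    [[0,0,0,0,0,7,0.5],[0,0,0,0,0,14,0.5],[0,0,0,0,0,21,0.5],[0,0,0,0,0,28,0.5],[0,0,0,0,0,35,0.5],[0,0,0,0,0,42,0.5],[0,0,0,0,0,49,0.5],[0,0,0,0,0,56,0.5],[0,0,0,0,0,63,0.5],[0,0,0,0,0,70,0.5]],
  ],
)

```text
t: 29.87
tcp_pos: [0.6453, 0.1201, 0.114]
tool_rot: [-2.954, -1.069, 0.004]
ft_force: [-0.5, -0.3, -0.5]
opening: 0.5
```

```bash
python3 go.py .647 .121 .12 -87
```

```text
t 29.87 tcp [0.6453 0.1201 0.114 ] alpha -50.2 F [-0.5 -0.3 -0.5] op 0.500 q [0.17 0.57 1.61 0.   0.96 1.04]
[0.0019, 0.0004, -0.006] [-0.0, 0.1, 36.8]
```

step_arm(
  steps=[
    [[0.002,0,0,0,0,7,0.5],[0.002,0,0,0,0,14,0.5],[0.002,0,0,0,0,21,0.5],[0.002,0,0,0,0,28,0.5],[0.002,0,0.01,0,0,35,0.5],[0.002,0,0.02,0,0,36.8,0.5],[0.002,0,0.04,0,0,36.8,0.5],[0.002,0,0.06,0,0,36.8,0.5],[0.002,0,0.075,0,0,36.8,0.5],[0.002,0,0.085,0,0,36.8,0.5]],
  ],
)

```text
t: 30.7
tcp_pos: [0.6459, 0.1212, 0.0278]
tool_rot: [3.14, 0.091, -0.006]
ft_force: [0.2, 0.4, -0.1]
opening: 0.502
```

```bash
python3 go.py .647 .121 .028 -87; python3 - <<'E'
from h import *
s=cap("scene")
b=cv2.resize(s["image"][110:200,330:450],None,fx=6.5,fy=6.5,interpolation=cv2.INTER_CUBIC)
cv2.imwrite("pics/c27.png",b[:,:,::-1])
E
```

```text
t 30.70 tcp [0.6459 0.1212 0.0278] alpha -86.7 F [ 0.2  0.4 -0.1] op 0.502 q [ 0.17  0.69  1.64 -0.    0.82  1.68]
[0.0011, 0.0003, -0.0002] [0.0, 0.2, 0.3]
```

View pics/c27.png

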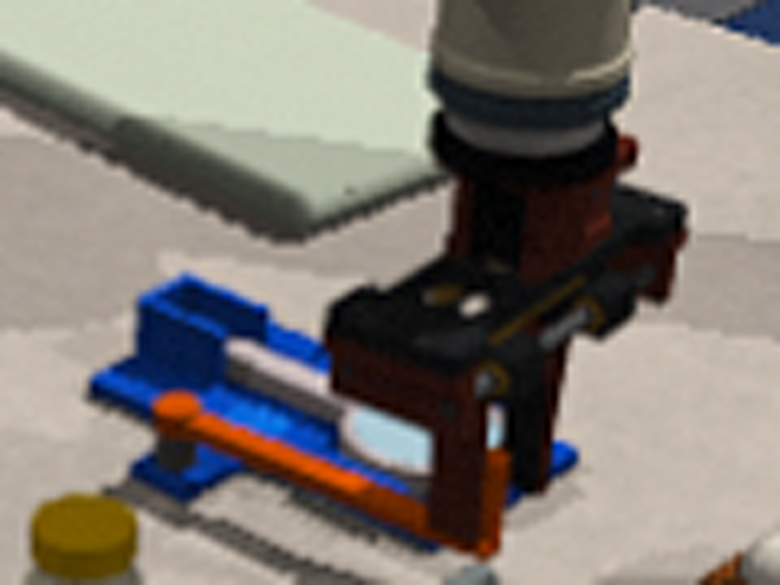

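step_arm(
  steps=[
    [[0.001,0,0,0,0,0,0.75],[0.001,0,0,0,0,0,0.75],[0.001,0,0,0,0,0,0.75],[0,-0.017,0,0,0,-5.7,0.75],[-0.002,-0.034,0,0,0,-11.5,0.75],[-0.006,-0.05,0,0,0,-17.2,0.75],[-0.012,-0.066,0,0,0,-22.9,0.75],[-0.02,-0.081,0,0,0,-28.6,0.75],[-0.029,-0.095,0,0,0,-34.4,0.75],[-0.039,-0.109,0,0,0,-40.1,0.75]],
  ],
)

```text
t: 31.58
tcp_pos: [0.6033, 0.2291, 0.0325]
tool_rot: [2.915, 1.17, 0.005]
ft_force: [-0.7, -0.2, 0.2]
opening: 0.251
```

```bash
python3 - <<'E'
from go import *
st(); s=manip.sense(); H=np.array([.4785,.1104]); d=s["tcp_pos"][:2]-H; q=np.arctan2(d[0],d[1]); print("q",q,"R",np.hypot(*d))
for t in(.75,.65,.55,.45,.35,.27):
    p=H+.169*np.array([np.sin(t),np.cos(t)]); print(t,[np.round(v,4).tolist() for v in plan(p[0],p[1],.028,-np.degrees(t))])
E
```

```text
t 31.58 tcp [0.6033 0.2291 0.0325] alpha -46.3 F [-0.7 -0.2  0.2] op 0.251 q [ 0.34  0.67  1.67 -0.    0.8   1.15]
q 0.8105241748066101 R 0.17221941703287913
0.75 [[-0.0035, -0.0102, 0.0045], [0.077, -0.1463, -3.3065]]
0.65 [[-0.0053, -0.027, 0.0045], [0.0843, -0.1424, -9.036]]
0.55 [[-0.0088, -0.0436, 0.0044], [0.0915, -0.1382, -14.7656]]
0.45 [[-0.0139, -0.0597, 0.0044], [0.0985, -0.1338, -20.4952]]
0.35 [[-0.0206, -0.0752, 0.0044], [0.1055, -0.1291, -26.2248]]
0.27 [[-0.0271, -0.087, 0.0043], [0.1109, -0.1252, -30.8084]]
```

step_arm(
  steps=[
    [[-0.003,-0.01,0,0,0,-3.3,0.75],[-0.005,-0.022,0,0,0,-7,0.75],[-0.007,-0.034,0,0,0,-11.5,0.75],[-0.01,-0.046,0,0,0,-15.5,0.75],[-0.014,-0.058,0,0,0,-20,0.75],[-0.018,-0.068,0,0,0,-23.5,0.75],[-0.022,-0.077,0,0,0,-27,0.75],[-0.027,-0.087,0,0,0,-30.8,0.75],[-0.027,-0.087,0,0,0,-30.8,0.75],[-0.027,-0.087,0,0,0,-30.8,0.75]],
  ],
)

```text
t: 32.42
tcp_pos: [0.5236, 0.2732, 0.0321]
tool_rot: [2.506, 1.894, 0.003]
ft_force: [0.3, -0.2, 0.1]
opening: 0.249
```

```bash
python3 - <<'E'
from go import *
st(); s=manip.sense(); H=np.array([.4785,.1104]); d=s["tcp_pos"][:2]-H; q=np.arctan2(d[0],d[1]); print("q",q,"R",np.hypot(*d))
for t in(.2,.15,.1,.05,0,-.02,-.04):
    p=H+.169*np.array([np.sin(t),np.cos(t)]); print(t,[np.round(v,4).tolist() for v in plan(p[0],p[1],.028,-np.degrees(t))])
from h import *
s=cap("scene")
b=cv2.resize(s["image"][110:200,330:450],None,fx=6.5,fy=6.5,interpolation=cv2.INTER_CUBIC)
cv2.imwrite("pics/c28.png",b[:,:,::-1])
E
```

```text
t 32.42 tcp [0.5236 0.2732 0.0321] alpha -15.8 F [ 0.3 -0.2  0.1] op 0.249 q [ 0.46  0.61  1.8  -0.    0.73  0.74]
q 0.2704245838763486 R 0.16890897197007493
0.2 [[-0.0004, -0.0119, 0.0041], [0.0816, -0.0625, -4.369]]
0.15 [[-0.0013, -0.0203, 0.004], [0.0832, -0.0604, -7.2338]]
0.1 [[-0.0025, -0.0287, 0.004], [0.0847, -0.0584, -10.0986]]
0.05 [[-0.0042, -0.0369, 0.004], [0.0862, -0.0563, -12.9634]]
0 [[-0.0063, -0.0451, 0.004], [0.0877, -0.0541, -15.8282]]
-0.02 [[-0.0073, -0.0484, 0.004], [0.0883, -0.0533, -16.9741]]
-0.04 [[-0.0083, -0.0516, 0.004], [0.0889, -0.0524, -18.12]]
```

View pics/c28.png

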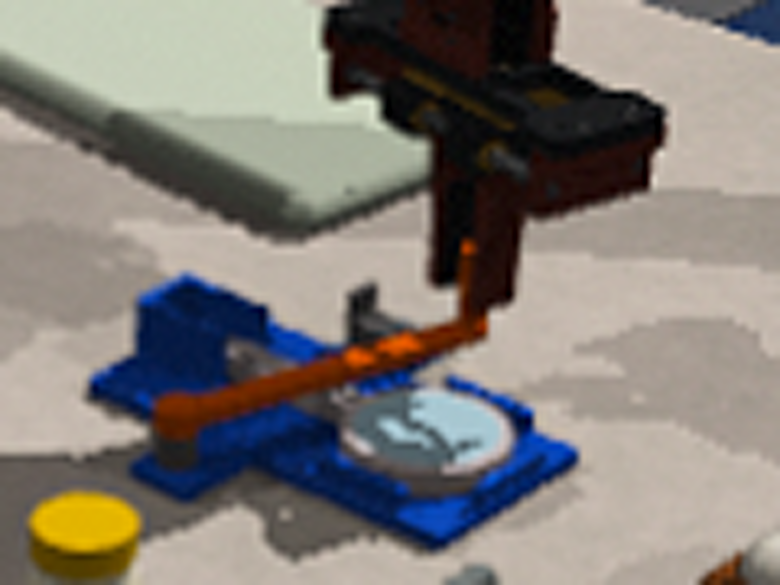

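step_arm(
  steps=[
    [[0,-0.006,0,0,0,-2.2,0.75],[0,-0.012,0,0,0,-4.4,0.75],[-0.001,-0.018,0,0,0,-6.5,0.75],[-0.002,-0.024,0,0,0,-8.5,0.75],[-0.003,-0.03,0,0,0,-10.5,0.75],[-0.004,-0.035,0,0,0,-12.5,0.75],[-0.005,-0.04,0,0,0,-14,0.75],[-0.006,-0.044,0,0,0,-15.8,0.75],[-0.007,-0.047,0,0,0,-15.8,0.75],[-0.007,-0.048,0,0,0,-15.8,0.75]],
  ],
)

```text
t: 33.3
tcp_pos: [0.4749, 0.2788, 0.0311]
tool_rot: [2.223, 2.22, 0.0]
ft_force: [-0.3, 0.1, 0.2]
opening: 0.252
```

```bash
python3 - <<'E'
from go import *
st()
from h import *
s=cap("scene"); t=cap("top")
b=cv2.resize(s["image"][110:200,330:450],None,fx=6.5,fy=6.5,interpolation=cv2.INTER_CUBIC)
cv2.imwrite("pics/c29.png",b[:,:,::-1])
E
```

```text
t 33.30 tcp [0.4749 0.2788 0.0311] alpha -0.1 F [-0.3  0.1  0.2] op 0.252 q [ 0.51  0.57  1.89 -0.    0.68  0.51]
```

View pics/c29.png

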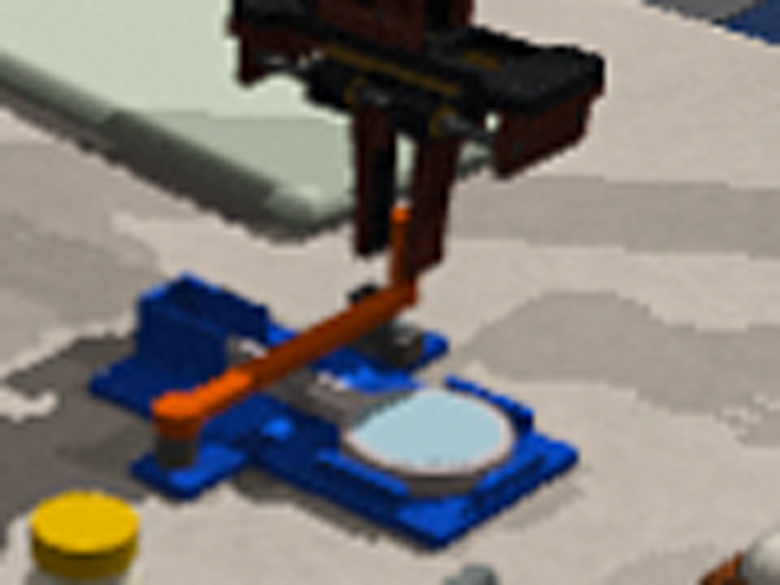

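step_arm(
  steps=[
    [[0,-0.001,0,0,0,0,0.75],[0,-0.001,0,0,0,0,0.75],[0,-0.002,0,0,0,0,0.75],[0,-0.002,0,0,0,0,0.75],[0,-0.003,0,0,0,0,0.75],[0,-0.003,0,0,0,0,0.75],[0,-0.004,0,0,0,0,0.75],[0,-0.004,0,0,0,0,0.75],[0,-0.004,0,0,0,0,0.75],[0,-0.004,0,0,0,0,0.75]],
  ],
)

```text
t: 34.23
tcp_pos: [0.4739, 0.2792, 0.0314]
tool_rot: [2.219, 2.22, 0.007]
ft_force: [10.6, -2.6, -5.7]
opening: 0.249
```

```bash
python3 go.py .48 .2788 .03 0
```

```text
t 34.23 tcp [0.4739 0.2792 0.0314] alpha 0.0 F [10.6 -2.6 -5.7] op 0.249 q [ 0.51  0.57  1.89 -0.    0.68  0.51]
[-0.0004, 0.0061, 0.0014] [0.3, -0.1, 0.0]
```

step_arm(
  steps=[
    [[0,0.003,0,0,0,0,0.7],[0,0.006,0,0,0,0,0.5],[0,0.007,0,0,0,0,0.5],[0,0.007,0,0,0,0,0.5],[0,0.007,-0.02,0,0,0,0.5],[0,0.007,-0.05,0,0,0,0.5],[0,0.007,-0.09,0,0,0,0.5],[0,0.007,-0.13,0,0,0,0.5],[0,0.007,-0.16,0,0,0,0.5],[0,0.007,-0.16,0,0,0,0.5]],
  ],
)

```text
t: 35.07
tcp_pos: [0.481, 0.281, 0.1975]
tool_rot: [2.219, 2.22, 0.016]
ft_force: [0.5, 0.4, -0.4]
opening: 0.502
```

```bash
python3 go.py .35 .5 .2 0
```

```text
t 35.07 tcp [0.481  0.281  0.1975] alpha 0.0 F [ 0.5  0.4 -0.4] op 0.502 q [0.51 0.33 1.79 0.   1.01 0.51]
[0.2191, -0.1308, -0.0026] [0.5, -0.3, 0.0]
```

Move aside to get a clear view.

step_arm(
  steps=[
    [[0.04,-0.02,0,0,0,0,0.5],[0.08,-0.05,0,0,0,0,0.5],[0.12,-0.07,0,0,0,0,0.5],[0.16,-0.095,0,0,0,0,0.5],[0.2,-0.12,0,0,0,0,0.5],[0.22,-0.13,0,0,0,0,0.5],[0.22,-0.13,0,0,0,0,0.5],[0.22,-0.13,0,0,0,0,0.5],[0.22,-0.13,0,0,0,0,0.5],[0.22,-0.13,0,0,0,0,0.5]],
  ],
)

```text
t: 35.9
tcp_pos: [0.3482, 0.4974, 0.1904]
tool_rot: [2.221, 2.221, -0.002]
ft_force: [0.7, -0.6, -0.2]
opening: 0.5
```

```bash
python3 - <<'E'
from h import *
s=cap("scene"); t=cap("top"); save(t,"t10"); save(s,"s10")
b=cv2.resize(s["image"][130:200,330:430],None,fx=7.5,fy=7.5,interpolation=cv2.INTER_CUBIC)
cv2.imwrite("pics/c30.png",b[:,:,::-1])
a=cv2.resize(t["image"][160:290,130:260],None,fx=4.5,fy=4.5,interpolation=cv2.INTER_CUBIC)
cv2.imwrite("pics/c31.png",a[:,:,::-1])
f=lambda p:((p[1]-130+.5)*4.5-.5,(p[0]-160+.5)*4.5-.5)
for q in(0,.05,.1): print(q,f(proj(t,[.4785+.169*np.sin(q),.1104+.169*np.cos(q),.078])[0]))
E
```

```text
0 (np.float64(48.21494492682466), np.float64(358.3625005259374))
0.05 (np.float64(48.54743006347813), np.float64(341.0176877536732))
0.1 (np.float64(49.743401805927306), np.float64(323.704855495109))
```

View pics/c30.png

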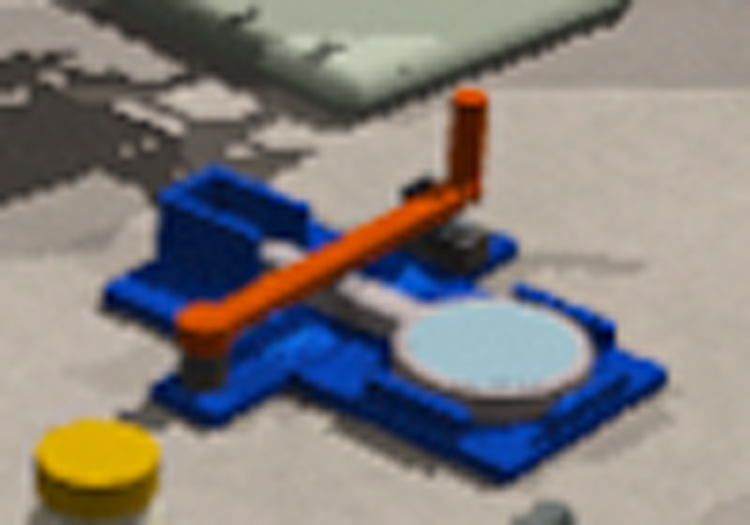

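View pics/c31.png

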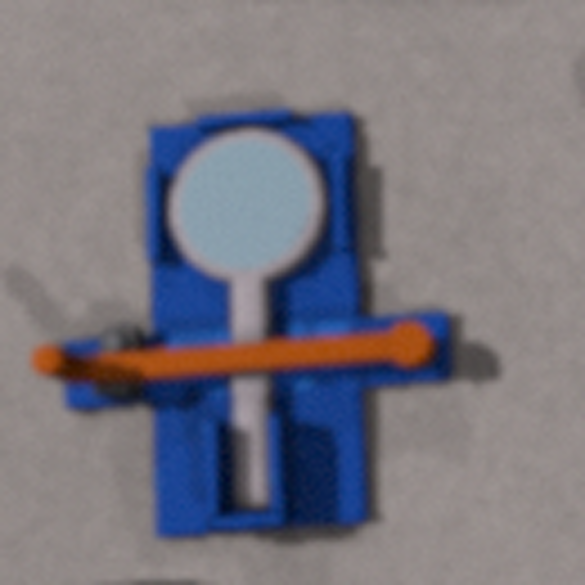

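View pics/t10.png

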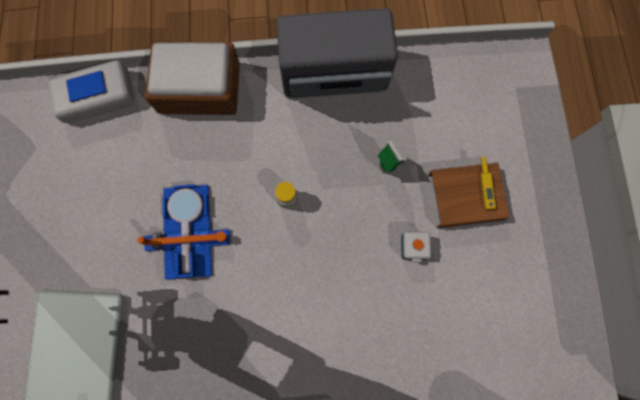

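```bash
python3 -c "
from cell import manip
print(manip.hand_in())"
```

```text
the job is handed in; nothing more can be done
None
```

The mirror now lies flat in its blue cradle with its handle between the cheeks. The keeper bar is shut at about 0 rad, behind its detent pin. I handed the job in at about 36 s, and no verdict was reported.

**What I did**
- I drew the mirror out by pressing the closed fingertips on its handle and dragging. Gripping it there would have brought the gripper body against the tube.
- I left the mirror resting on the shelf clear of the riser. Then I swung the keeper to about 1.5 rad, took the mirror afresh by its handle and laid it in the cradle.
- I swung the keeper shut past the detent until it met the end stop at about 10.6 N. Then I let go and moved the arm well clear.

**Last checks**
- In the last top picture the knob is where 0 rad predicts, within about one pixel of the zoomed view.
- That picture also shows the tube, box, jar and thermometer in the same places as at the start.
- The highest force I saw in the readings after each move was about 26 N, while pressing on the handle.

**What disagreed**
- The fingertips were about 20 mm above the reported TCP, not 19 mm below it as stated. I found this by contact and in the pictures, and set all heights from that.
- The network returned no mask for the mirror after it was drawn out, so I measured it by hand from the picture.

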